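Tighten the strip clamp with the click wrench

ROBOT

A 7-joint arm with a two-finger parallel gripper is mounted at the origin on a cart in front of the work surface, level with it; the furniture and walls round the work are solid. World frame = base frame: x ahead of the robot, y to its left, z up, the work surface at z = 0. Lengths are in m, angles in rad, forces in N, time in s.
With the tool pointing down it reaches from about 0.4 to 0.875 m from the base axis. Payload 19.3 kg.
Tool frame: the origin (TCP) lies midway between the tips of the shut fingers; the grasp point (between the pads) lies 19 mm behind it; z points along the fingers, y is the direction in which the jaws open and shut (so a half turn about z gives the same grasp; the last joint's range is limited). The gripper opens to 85 mm and grips with 20 to 120 N. Pads are 22 mm wide; open, the fingers measure 114 mm over their backs; the gripper's body (76 mm by 85 mm) begins 54 mm behind the grasp point. The pads swing forward as they close: fully open they stand 13 mm farther back than shut.
Start: joints at [-1.247, 0.521, -0.036, 1.599, 0.021, 1.021, -0.113], TCP at [0.24, 0.577, 0.231] pointing down, gripper open.
Joint ranges: [-2.91, 2.91], [-0.3, 2.13], [-1.5, 1.42], [0.17, 2.43], [-1.26, 4.41], [0.16, 1.93], [-2.52, 2.52]. Speed limits (rad/s): [1.89, 1.89, 2.39, 2.39, 3.01, 3.01, 3.01].

INTERFACE

Orientations are given as a 3x3 rotation matrix whose columns are the frame's x, y, z axes.
In Python, from plant import read_state, capture, calibration, close_job gives the robot as it stands.
- The arm moves only by the tool servo_tool, never from a script. Its argument "increments" is one flat list of numbers, 7 for each row, row after row: the shift along the world's x, y, z in cm, then the turn, a rotation vector about the world's x, y, z in degrees, then the gripper's target within -1 to 1 (shut at 1, half-way at 0, fully open at -1). In form: [tx, ty, tz, ax, ay, az, claw, tx, ty, tz, ax, ay, az, claw, ...]. A call has 1 to 5 rows; each row is the pose to reach, as a shift and turn from the pose commanded when the call began; what a row does not reach only later rows make up. A row lasts 1/12 s, in which the tool goes at most 41.7 mm and 7.16 degrees, less where a joint would pass 70% of its speed; a pose out of reach is approached as far as the arm can. A call with a gripper value outside its range is refused whole. The fingers move at their own pace and stop on an object; the grip force is fixed at half the most. Time passes only in rows, so rows that repeat a pose let the fingers close. It gives the time, the measured TCP pose, the force and the opening at its end, in the units of the state.
- read_state(): the state, without advancing time (a new reading comes with each control period).
- capture(name): name is "scene" or "top" or "wrist"; returns (picture, depth): 384x512x3 uint8, red, green, blue; 384x512 float32, m along the optical axis (not along the pixel's ray), 0 where there is no reading.
- calibration(name): a dict with "vfov" (degrees; the focal length in pixels is half the picture's height over the tangent of half this angle, whatever the lens; pixels are square), "cx", "cy" (the principal point, pixels), "extrinsics" (4x4, takes a point from camera to world coordinates); the wrist camera has in their place "tool_from_camera" (4x4, takes a point from camera to tool coordinates, whose origin is the TCP and whose axes are the flange's). Camera axes: x right, y up, looking along -z (the intrinsics and any distortion apply to the point x, -y, -z); pixel columns grow to the right and rows downward; lengths in m; the calibration is good to about 2 mm. A picture is of the moment at which its call begins: read the wrist's pose just before it. calibration takes no time and is no camera call.
- close_job(): hands the job in, once; it reports no verdict.
The state is a dict: "time_s": time; "joint_positions": joint angles; "joint_vel": joint speeds; "effort": joint torques, N m; "eef_pos": TCP position; "orientation": TCP orientation; "contact_force": force on the tool from outside, world axes, zero at the start; "wrist_torque": the same for the moment, N m; "opening": finger opening in m.
Only numpy, scipy, OpenCV 4.12 (cv2) and the standard library are available. Lean on these libraries where they do the work, as an engineer would, in place of code of your own. Each camera call takes 0.05 s, during which the arm holds its last target.

TASK

Tighten the bolt of the strip clamp with the click wrench: set its socket fully down on the bolt's head and turn clockwise (seen from above) until the wrench clicks, that is until its handle gives as the breakaway joint trips, and stop there without driving the handle on to its stop. Then take the wrench off without turning the bolt back and lay it flat on the table, well clear of the clamp. Leave the other things on the table where they are.

Things in the scene. Friction and masses are not known exactly. Their poses are not given: they have to be found in the camera images.
- clamp: Strip clamp fixed to the table: dark steel base 90 x 120 x 30 mm, aluminium press bar across it (top 49 mm), two guide posts (tops 54 mm, at y = -44 and +44 mm), an upright square-headed bolt in the middle. Two pale wood strips, 228 mm long, pass through it along its x axis at y = -26 and +26 mm, 30 to 36 mm up. Origin: centre of the underside, on the bolt's axis; z up.
- bolt_seat (a point): On the bolt's axis, on top of its round flange (48 mm across, 56 mm above the table), on which the socket comes to rest. The square head rises 16 mm from here and is 28 mm across flats, its top edge chamfered. The point turns with the bolt: x and y are normal to the head's flats; z up.
- bolt (a joint): Angle of the bolt in rad, growing clockwise seen from above (tightening). It starts loose at 0 to 0.15 and turns easily (0.15 N m) until it bites, somewhere between 0.52 and 0.75, not known beforehand; then it turns no more.
- wrench: Click wrench, black grip, 0.28 kg (balanced at -0.12 m), lying flat, mouth down, 28.5 mm high. Origin: on the socket's axis, level with its mouth (underside). The handle runs along -x: round head 45 mm across, shaft 13 mm wide to -0.10 m, grip 24 mm wide, 28 mm high, from -0.108 to -0.218 m, underside level with the mouth; end at -0.227 m. z up. The hole's flats face x and y.
- mouth (a point): Centre of the mouth of the wrench's socket, turning with the socket: a square hole 31 mm across flats (3 mm wider than the bolt's head), 18 mm deep, with a 2 mm lead-in, about 41 mm across outside; x and y normal to the hole's flats. Fully seated, this point lies on bolt_seat. The square has play of about 0.11 rad to either side.
- grip (a point): The place to hold the wrench: on its grip, 125 mm from the socket's axis, 14 mm above its underside; axes as wrench.
- socket (a joint): Breakaway joint between handle and socket, rad: about 0 (-0.03 to 0) while rigid. At 1.2 N m clockwise on the handle (10 N at grip) it trips: the handle swings on about that axis, the value grows, the resistance falls (0.75 N m at 0.2). Clicked from 0.08. Beyond 0.30 it nears its solid stop (0.36) and overtightens the bolt: not allowed. Unloaded it springs back.
- tape_roll: Roll of masking tape lying flat, 104 mm across, 25 mm high, loose; origin under its centre. Leave it alone.
- eraser: Eraser in a card sleeve, 20 x 42 x 12 mm, loose; origin under its centre. Leave it alone.
- block: Small wood offcut, 24 x 24 x 18 mm, loose; origin under its centre. Leave it alone.
- pliers: Pliers lying flat, 52 x 163 x 12 mm, loose; origin under its centre. Leave them alone.

How it is judged:
On the way, in this order (a step that is already met when the one before it is completed fails the run):
1. the socket sits fully down on the bolt's head (horizontal distance between mouth and bolt_seat below 0.004 m and z of mouth in the frame of bolt_seat below 0.004 m), for 0.2 s.
2. the breakaway joint trips while the socket is on the bolt and the bolt has bitten (value of joint socket above 0.08 rad and value of joint bolt above 0.48 rad and horizontal distance between mouth and bolt_seat below 0.004 m and z of mouth in the frame of bolt_seat below 0.006 m), for 0.1 s.
At the end, for the whole second after the job is handed in: The bolt is left tight (its joint above 0.48 rad), and the wrench lies still and flat on the table, mouth down (tilt under 0.08 rad, underside within 6 mm of the table), its socket at least 100 mm from the bolt's axis and not touching the clamp, its breakaway joint sprung back (value of joint bolt above 0.48 rad and height (world z) of wrench below 0.006 m and height (world z) of grip below 0.022 m and angle between wrench's own z axis and vertical below 0.08 rad and horizontal distance between wrench and clamp above 0.1 m and contact force between wrench and clamp below 0.1 N and linear speed of wrench below 0.02 m/s and value of joint socket below 0.04 rad).
It fails at once if the bolt is overtightened: the handle is driven on past the click, the breakaway joint beyond 0.30 rad (value of joint socket above 0.3 rad).
It fails at once if the gripper leans on the clamp (over 15 N) (contact force between the fingers and clamp above 15 N).
It fails at once if a bystander is moved by more than 30 mm (distance of any of tape_roll, eraser, block, pliers from where it was at the start of the episode above 0.03 m).
It also fails if it takes over 72 s, if anything falls off the work surface, if the arm or the gripper's body presses on something with over 40 N, if the wrist force passes 120 N, or if a joint passes its speed limit or range.

## Working session

There is one attempt and no reset: what is moved stays moved. The work goes in short steps, Python scripts to look and compute and a tool call to move; the robot and the scene stay as the last step left them, time stands still between calls to the robot, and variables do not carry over. Pictures are saved under pics/ and viewed, and the job is handed in when it is done.

Besides the shell and the picture viewer there is one more tool, called after "Request:" in YAML: its name, and indented under it one key for each argument. servo_tool: Moves the arm, as the interface text tells. Its arguments: {"type":"object","properties":{"increments":{"type":"array"}},"required":["increments"]}

```bash
ls; mkdir -p pics; python3 - <<'E'
from plant import *
import cv2,numpy as np
s=read_state();print(s)
for n in ("scene","top"):
    p,d=capture(n);cv2.imwrite(f"pics/{n}0.png",p[:,:,::-1]);np.savez(f"{n}0.npz",p=p,d=d);print(n,calibration(n))
print(calibration("wrist"))
E
```

```text
pics
{'time_s': 0.0, 'joint_positions': array([-1.2471721 ,  0.52198996, -0.0363569 ,  1.59996261,  0.02117309,
        1.02105859, -0.11281349]), 'joint_vel': array([ 0.00128561, -0.00147297,  0.00022876, -0.00026921, -0.00119833,
       -0.00019509,  0.00130527]), 'effort': array([ 1.23436697e-03, -9.27114487e+01,  1.98023580e+00, -3.69941676e+01,
        1.76996860e-02,  7.81075156e-03,  3.85916195e-06]), 'eef_pos': array([0.23971892, 0.57687314, 0.23075662]), 'orientation': array([[-9.23443475e-01,  3.83734301e-01, -3.66031253e-04],
       [ 3.83734474e-01,  9.23442968e-01, -9.68422383e-04],
       [-3.36079000e-05, -1.03474214e-03, -9.99999464e-01]]), 'contact_force': array([-0.07376321,  0.38880941, -0.35229273]), 'wrist_torque': array([ 0.02718445,  0.00867117, -0.00451091]), 'opening': 0.08529064109661864}
scene {'vfov': 45.50384512500135, 'cx': 249.28263071674536, 'cy': 191.00052614474257, 'extrinsics': array([[ 0.76394048,  0.25920651, -0.59093733, -0.20293711],
       [-0.6452722 ,  0.3130028 , -0.69688811, -0.82145485],
       [ 0.00432711,  0.91369647,  0.40637426,  0.57
[... 249 characters left out ...]
01],
       [-9.99570685e-01, -2.92985325e-02, -2.05250074e-04,
         4.82497381e-02],
       [-4.45627760e-03,  1.45102444e-01,  9.89406601e-01,
         1.20102107e+00],
       [ 0.00000000e+00,  0.00000000e+00,  0.00000000e+00,
         1.00000000e+00]])}
{'vfov': 64.35954647330531, 'cx': 256.5223605446297, 'cy': 187.427917387329, 'tool_from_camera': array([[-4.17709215e-04,  9.60892176e-01,  2.76922465e-01,
         6.93800861e-02],
       [ 9.99999433e-01,  1.30120765e-04,  1.05689133e-03,
         4.10229644e-04],
       [ 9.79525249e-04,  2.76922750e-01, -9.60891685e-01,
        -1.41516833e-01],
       [ 0.00000000e+00,  0.00000000e+00,  0.00000000e+00,
         1.00000000e+00]])}
```

View pics/scene0.png

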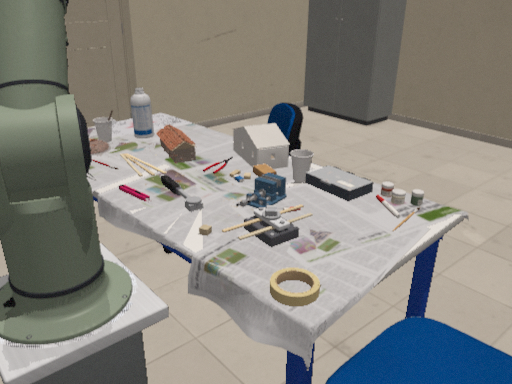

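View pics/top0.png

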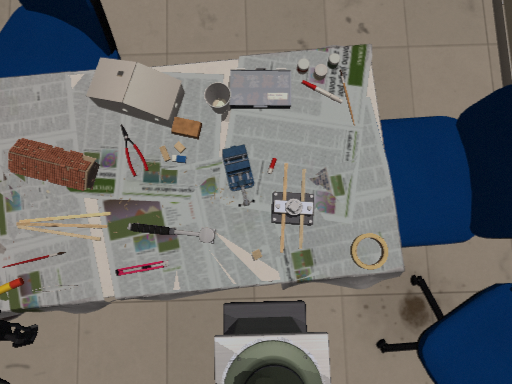

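```bash
cat > h.py <<'E'
from plant import *
import cv2,numpy as np
def ray(n,u,v,T=None):
    c=calibration(n);f=192/np.tan(np.radians(c['vfov']/2))
    T=c['extrinsics'] if T is None else T
    d=np.array([(u-c['cx'])/f,-(v-c['cy'])/f,-1.])
    return T[:3,3],T[:3,:3]@d
def onz(n,u,v,z,T=None):
    o,d=ray(n,u,v,T);return o+d*(z-o[2])/d[2]
def wT(s):
    T=np.eye(4);T[:3,:3]=s['orientation'];T[:3,3]=s['eef_pos'];return T@calibration('wrist')['tool_from_camera']
def proj(n,P,T=None):
    c=calibration(n);f=192/np.tan(np.radians(c['vfov']/2))
    T=c['extrinsics'] if T is None else T
    q=T[:3,:3].T@(np.array(P)-T[:3,3]);return c['cx']+f*q[0]/-q[2],c['cy']-f*q[1]/-q[2]
def depthpts(n,d,T=None):
    c=calibration(n);f=192/np.tan(np.radians(c['vfov']/2));T=c['extrinsics'] if T is None else T
    v,u=np.mgrid[:384,:512];q=np.stack([(u-c['cx'])/f*d,-(v-c['cy'])/f*d,-d],-1);return q@T[:3,:3].T+T[:3,3]
E
python3 - <<'E'
from h import *
for nm,u,v,z in [('head',207,236,.028),('gripL',131,227,.02),('gripR',168,231,.02),('bolt',293,206,.072),('eraser',272,165,.01),('block',256,254,.018),('tape',369,251,.025)]:
    print(nm,onz('top',u,v,z).round(3))
p=np.load('top0.npz')['p'];
a=cv2.resize(p[190:270,110:350],None,fx=3.3,fy=3.3,interpolation=cv2.INTER_CUBIC);cv2.imwrite('pics/topc.png',a[:,:,::-1])
E
```

```text
head [0.428 0.172 0.028]
gripL [0.46  0.389 0.02 ]
gripR [0.446 0.284 0.02 ]
bolt [ 0.5   -0.069  0.072]
eraser [ 0.631 -0.019  0.01 ]
block [0.374 0.036 0.018]
tape [ 0.373 -0.282  0.025]
```

View pics/topc.png

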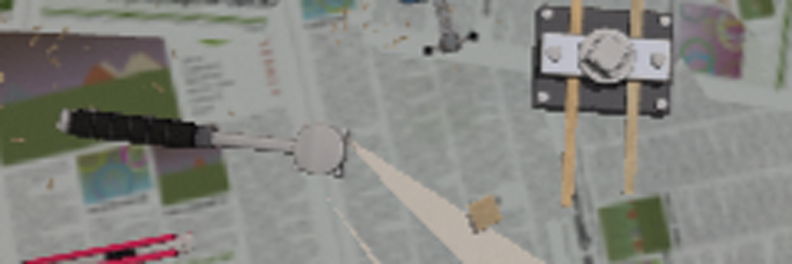

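Request:
servo_tool:
  increments: [2,-2.8,0,0,0,-7,-1,4,-5.6,0,0,0,-14,-1,6,-8.4,0,0,0,-21,-1,8,-11.2,0,0,0,-28,-1,10,-14,0,0,0,-35,-1]

```text
time_s: 0.52
eef_pos: [0.3405, 0.4355, 0.2311]
orientation: [[-0.531, 0.847, -0.0], [0.847, 0.531, -0.0], [-0.0, -0.0, -1.0]]
contact_force: [1.4, 0.5, -0.4]
opening: 0.0855
```

Request:
servo_tool:
  increments: [2,-2.8,0,0,0,-7,-1,4,-5.6,0,0,0,-14,-1,6,-8.4,0,0,0,-21,-1,8,-11.2,0,0,0,-28,-1,10,-14,0,0,0,-35,-1]

```text
time_s: 0.93
eef_pos: [0.4404, 0.2956, 0.2313]
orientation: [[0.051, 0.999, -0.0], [0.999, -0.051, 0.0], [0.0, -0.0, -1.0]]
contact_force: [1.2, 0.7, -0.3]
opening: 0.0857
```

Request:
servo_tool:
  increments: [0,0,0,0,0,-5,-1,0,0,0,0,0,-5,-1,0,0,0,0,0,-5,-1]

```text
time_s: 1.18
eef_pos: [0.4395, 0.2975, 0.2311]
orientation: [[0.129, 0.992, -0.0], [0.992, -0.129, -0.0], [-0.0, -0.0, -1.0]]
contact_force: [-0.4, -0.3, 0.2]
opening: 0.0852
```

```bash
python3 - <<'E'
from h import *
s=read_state();print(s['eef_pos'],s['joint_positions'],s['joint_vel'].round(3),s['contact_force'])
p,d=capture('wrist');T=wT(s);np.savez('w1.npz',p=p,d=d,T=T)
cv2.imwrite('pics/w1.png',cv2.resize(p[:,:,::-1],(768,576),interpolation=cv2.INTER_CUBIC))
E
```

```text
[0.43946884 0.29750522 0.23108169] [-0.96271128  0.38968397  0.33853168  1.86185653 -0.15988663  0.91681674
 -0.67899735] [-0.012 -0.    -0.02  -0.001  0.005  0.001  0.023] [-0.4243165  -0.28689487  0.22304535]
```

View pics/w1.png

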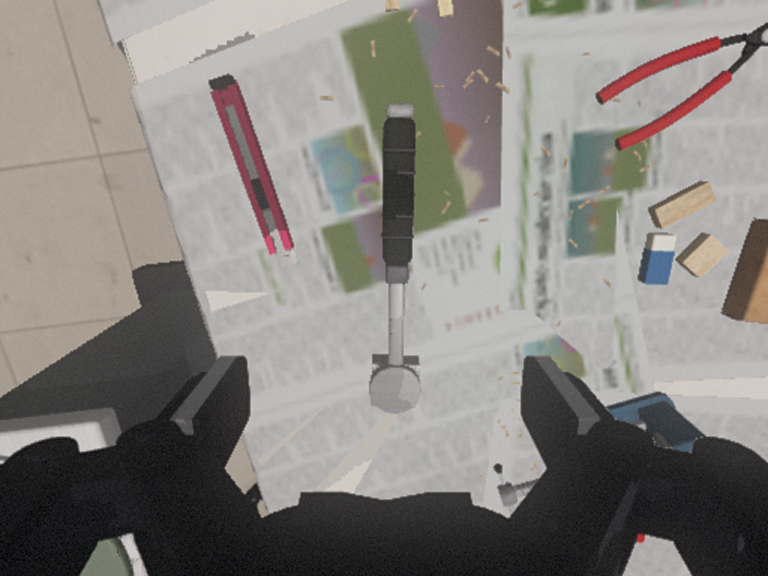

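```bash
python3 - <<'E'
from h import *
z=np.load('w1.npz');p,d,T=z['p'],z['d'],z['T']
P=depthpts('wrist',d,T)
for u,v in [(266,100),(266,140),(264,258),(300,200)]: print(u,v,d[v,u],P[v,u].round(4))
# black grip mask
m=((p.max(2)<70)).astype(np.uint8); m[:70]=0;m[190:]=0;m[:,:240]=0;m[:,290:]=0
n,l,st,c=cv2.connectedComponentsWithStats(m);i=1+np.argmax(st[1:,4]);print(st[i],c[i])
cnt=max(cv2.findContours((l==i).astype(np.uint8),0,1)[0],key=cv2.contourArea)
r=cv2.minAreaRect(cnt);print(r)
b=cv2.boxPoints(r);W=np.array([onz('wrist',u,v,.02,T) for u,v in b]);print(W.round(4))
print('grip centre',W.mean(0))
# head: z in 0.022..0.035
hm=((P[:,:,2]>.02)&(P[:,:,2]<.04)&(d>0));hm[:230]=0;hm[280:]=0;hm[:,:240]=0;hm[:,:][:,290:]=0
print('head',P[hm].mean(0),P[hm].min(0),P[hm].max(0))
g=((P[:,:,2]>.018)&(P[:,:,2]<.04)&(d>0));g[:70]=0;g[185:]=0;g[:,:240]=0;g[:,290:]=0
Q=P[g];print('g',Q.mean(0),Q.min(0),Q.max(0))
k=np.linalg.svd(Q[:,:2]-Q[:,:2].mean(0),full_matrices=False)[2][0];print(np.degrees(np.arctan2(k[1],k[0])))
E
```

```text
266 100 0.3317333 [0.4595 0.3651 0.0275]
266 140 0.34457228 [0.4543 0.322  0.0267]
264 258 0.38414732 [0.434  0.1756 0.0282]
300 200 0.39330837 [ 0.4889  0.2363 -0.0008]
[ 254   79   23   79 1537] [265.27130774 117.81782694]
((265.26531982421875, 118.019775390625), (21.341144561767578, 78.27169799804688), 0.8951737284660339)
[[0.4381 0.3033 0.02  ]
 [0.4507 0.3887 0.02  ]
 [0.4738 0.3854 0.02  ]
 [0.4628 0.2997 0.02  ]]
grip centre [0.456349   0.34425975 0.02      ]
head [0.43299813 0.1781495  0.0271716 ] [0.40966614 0.15044531 0.02002971] [0.45491052 0.21275528 0.03027306]
g [0.45514317 0.33660932 0.02612036] [0.43700149 0.26872151 0.01827241] [0.47267996 0.3970792  0.02979961]
-97.8435161881671
```

Request:
servo_tool:
  increments: [0.5,-3.5,-0.6,0,0,0,-1,1,-7,-1.2,0,0,0,-1,1.5,-10.5,-1.8,0,0,0,-1,2,-14,-2.4,0,0,0,-1,2.5,-17.5,-3,0,0,0,-1]

```text
time_s: 1.65
eef_pos: [0.4644, 0.1218, 0.2011]
orientation: [[0.126, 0.992, -0.0], [0.992, -0.126, 0.0], [0.0, -0.0, -1.0]]
contact_force: [0.7, 0.2, 0.2]
opening: 0.0857
```

Request:
servo_tool:
  increments: [0.5,-3.5,-0.8,0,0,0,-1,1,-7,-1.6,0,0,0,-1,1.5,-10.5,-2.4,0,0,0,-1,2,-14,-3.2,0,0,0,-1,2.5,-17.5,-4,0,0,0,-1]

```text
time_s: 2.07
eef_pos: [0.4899, -0.0533, 0.1609]
orientation: [[0.126, 0.992, -0.0], [0.992, -0.126, 0.001], [0.001, -0.0, -1.0]]
contact_force: [0.5, 1.1, 0.1]
opening: 0.0857
```

Request:
servo_tool:
  increments: [0.5,-3,-0.5,0,0,0,-1,1,-6,-1,0,0,0,-1,1,-6.5,-1,0,0,0,-1,1,-6.5,-1,0,0,0,-1]

```text
time_s: 2.4
eef_pos: [0.4997, -0.119, 0.1509]
orientation: [[0.131, 0.991, -0.001], [0.991, -0.131, -0.0], [-0.0, -0.001, -1.0]]
contact_force: [-0.1, 1.1, -0.1]
opening: 0.0853
```

```bash
python3 - <<'E'
from h import *
s=read_state();print(s['eef_pos'],s['joint_positions'],s['joint_vel'].round(3),s['contact_force'])
p,d=capture('wrist');T=wT(s);np.savez('w2.npz',p=p,d=d,T=T)
cv2.imwrite('pics/w2.png',cv2.resize(p[:,:,::-1],(768,576),interpolation=cv2.INTER_CUBIC))
print(proj('wrist',[.5,-.069,.072],T))
E
```

```text
[ 0.49973117 -0.11898576  0.15088184] [-0.15318607  0.48494778  0.36338499  1.98053153 -0.25348192  0.72013042
  0.23231569] [-0.056 -0.019 -0.022  0.013 -0.003  0.003 -0.044] [-0.10041658  1.1339957  -0.08337359]
(np.float64(246.53545034733736), np.float64(129.57166308754876))
```

View pics/w2.png

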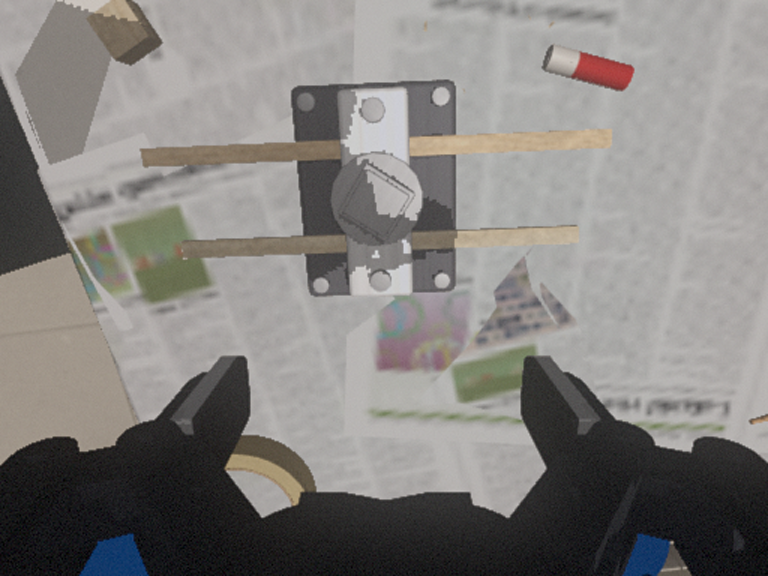

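```bash
python3 - <<'E'
from h import *
z=np.load('w2.npz');p,d,T=z['p'],z['d'],z['T']
P=depthpts('wrist',d,T)
a=p[90:175,200:300];cv2.imwrite('pics/w2c.png',cv2.resize(a,None,fx=7,fy=7,interpolation=cv2.INTER_CUBIC)[:,:,::-1])
reg=np.zeros(d.shape,bool);reg[90:175,200:300]=1
Z=P[:,:,2]
for lo,hi in [(.064,.08),(.068,.08),(.05,.08)]:
    m=(reg&(Z>lo)&(Z<hi));Q=P[m];print(lo,m.sum(),Q.mean(0).round(4),Q.min(0).round(4),Q.max(0).round(4))
    r=cv2.minAreaRect((Q[:,:2]*1000).astype(np.float32));print(r)
E
```

```text
0.064 1487 [ 0.5022 -0.0732  0.0704] [ 0.4831 -0.0924  0.0643] [ 0.521  -0.0548  0.0733]
((502.03521728515625, -73.76509094238281), (28.046005249023438, 28.036949157714844), 50.9387321472168)
0.068 1433 [ 0.5021 -0.0733  0.0705] [ 0.4831 -0.0924  0.068 ] [ 0.521  -0.0549  0.0733]
((502.0558166503906, -73.6629638671875), (27.89858055114746, 27.90597915649414), 50.81709289550781)
0.05 2984 [ 0.5024 -0.0724  0.0627] [ 0.4785 -0.0973  0.0502] [ 0.5258 -0.042   0.0733]
((501.9686279296875, -73.75518798828125), (47.3680534362793, 46.74165344238281), 36.13007736206055)
```

View pics/w2c.png

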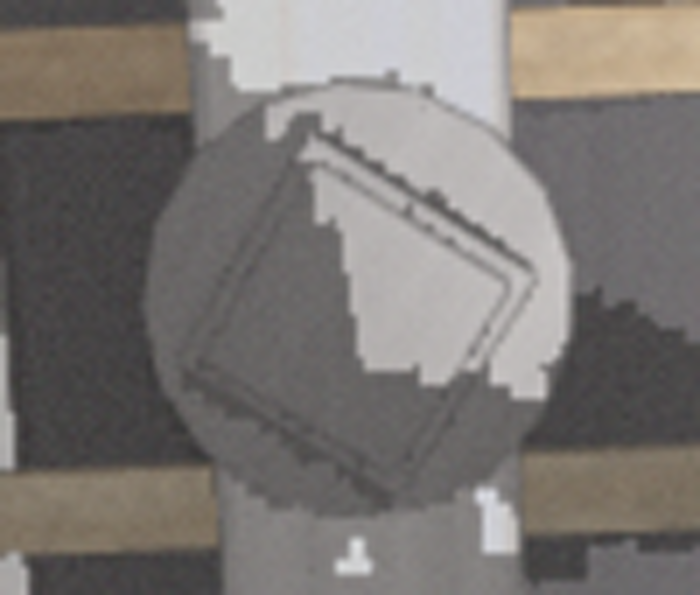

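```bash
python3 - <<'E'
from h import *
z=np.load('top0.npz');P=depthpts('top',z['d']);Z=P[:,:,2]
H=np.full((30,36),np.nan)
ok=z['d']>0
for (x,y,h) in P[ok]:
    i=int((x-.3)/.02);j=int((y+.3)/.02)
    if 0<=i<30 and 0<=j<36: H[i,j]=np.nanmax([H[i,j],h])
print('     '+' '.join(f'{int(round((-.3+.02*j)*100)):4d}' for j in range(8,30)))
for i in range(0,24): print(f'{.3+.02*i:.2f} '+' '.join(f'{h*1000:4.0f}' for h in H[i,8:30]))
E
```

```text
-14  -12  -10   -8   -6   -4   -2    0    2    4    6    8   10   12   14   16   18   20   22   24   26   28
0.30    5    6    5    6    8    5    5    6    7    5    5    5    6    6    6    5    9    6    6    6    7    6
0.32    8    7    9    6    7    5    5    7    6    6    5    8    4    6    8    5    8    6    5    5    6    6
0.34    7    7    6    6    7    5    5    6   20   18    4    4    6    5    8    5    6    4    4    6    5    8
0.36    7    8    6    6    6   39    6    7   24   20    5    5    4    7    5    5    5    6    6    6    5    6
0.38    7    7   38    6   34   39    6    6   20   18    5    6    6    5    5    6    5    6    6    7    6    5
0.40   10    7   40    7   41   42    5    6    8    6    9    8    6    6   30   33   32    5    6    7    6    4
0.42    8    7   41    6   39   38    6    6    7    6    6    9    8    5   33   33   36   29   29   29   29   32
0.44   35   33   40   33   38   41    7    6    5    5    6    7    6    6   30   35   35   26   30   28   33   33
0.46   48   49   40   60   38   38   39    5    6    6    6    5    6  
[... 1068 characters left out ...]
   16   16
0.66    5    6    7    7    8    5    7    5    9   68   71   71   70   67    5    6    7    5   16   18   14   17
0.68    8    7    7    7    7    5    8    7    6    6    5   47    4    3    8    4    5    6   13   19   15   15
0.70    6    6    6    7    7    8    6    6    6    6    6    6    4    5    6    6   12   19    5   16   15    5
0.72    7    8    8    7    6    5    6    7    7    7    6    6    5    7   10    4   31   34   30   30   28    7
0.74    6    7    5    5    9    7    5    5    5    7    5    5    4    5    5    5   32   30   30   31   88   94
0.76    7    7    5    7    6    5    5    6    6    6    5    5    5    2    5    3   31   31   31   31   96   99
```

Request:
servo_tool:
  increments: [-1.9,2.5,0,0,0,7,-1,-3.8,5,0,0,0,14,-1,-5.7,7.5,0,0,0,21,-1,-7.6,10,0,0,0,28,-1,-9.5,12.4,0,0,0,35,-1]

```text
time_s: 2.87
eef_pos: [0.4035, 0.0091, 0.1515]
orientation: [[-0.47, 0.882, 0.0], [0.882, 0.47, 0.001], [0.0, 0.001, -1.0]]
contact_force: [0.9, 0.5, -0.6]
opening: 0.0853
```

Request:
servo_tool:
  increments: [0,0,0,0,0,6,-1,0,0,0,0,0,12,-1,0,0,0,0,0,18,-1,0,0,-3,0,0,23.5,-1,0,0,-6,0,0,23.5,-1]

```text
time_s: 3.28
eef_pos: [0.4059, 0.0085, 0.0919]
orientation: [[-0.784, 0.621, 0.004], [0.621, 0.784, 0.002], [-0.002, 0.004, -1.0]]
contact_force: [1.2, 0.1, -1.1]
opening: 0.086
```

Request:
servo_tool:
  increments: [0,0,-2,0,0,0,-1,0,0,-2.5,0,0,0,-1,0,0,-2.5,0,0,0,-1,0,0,-2.5,0,0,0,-1]

```text
time_s: 3.62
eef_pos: [0.405, 0.007, 0.067]
orientation: [[-0.778, 0.629, 0.0], [0.629, 0.778, 0.0], [0.0, 0.0, -1.0]]
contact_force: [-0.2, -0.8, -1.0]
opening: 0.0853
```

```bash
python3 - <<'E'
from h import *
s=read_state();print(s['eef_pos'],s['joint_positions'].round(3),s['joint_vel'].round(3),s['contact_force'],s['orientation'].round(3))
E
```

```text
[0.4049553  0.00700377 0.06702569] [-0.213  0.493  0.063  2.286 -0.084  0.364  0.811] [ 0.005 -0.023  0.007 -0.005 -0.001  0.002 -0.   ] [-0.22821147 -0.7842531  -1.00999739] [[-0.778  0.629  0.   ]
 [ 0.629  0.778  0.   ]
 [ 0.     0.    -1.   ]]
```

Request:
servo_tool:
  increments: [0,2,2.5,0,0,-6,-1,0.8,5.2,4,0,0,-12,-1,1.6,8.8,4,0,0,-19,-1,2.4,12.4,4,0,0,-26,-1,3.2,16,4,0,0,-33,-1]

```text
time_s: 4.03
eef_pos: [0.4374, 0.169, 0.1085]
orientation: [[-0.303, 0.953, 0.003], [0.953, 0.303, 0.003], [0.002, 0.003, -1.0]]
contact_force: [0.6, -0.1, 0.4]
opening: 0.0852
```

Request:
servo_tool:
  increments: [0.4,3.6,0,0,0,-6,-1,0.8,7.2,0,0,0,-12,-1,1.2,10.8,0,0,0,-18,-1,1.2,12.6,0,0,0,-24,-1,1.2,12.6,0,0,0,-25.8,-1]

```text
time_s: 4.45
eef_pos: [0.448, 0.298, 0.1077]
orientation: [[0.137, 0.991, 0.001], [0.991, -0.137, 0.004], [0.004, 0.0, -1.0]]
contact_force: [-0.4, 0.1, -0.1]
opening: 0.0854
```

Request:
servo_tool:
  increments: [0,0,-2,0,0,0,-1,0,0,-4,0,0,0,-1,0,0,-5,0,0,0,-1,0,0,-5,0,0,0,-1]

```text
time_s: 4.78
eef_pos: [0.4481, 0.2917, 0.0558]
orientation: [[0.136, 0.991, -0.002], [0.991, -0.136, -0.0], [-0.001, -0.002, -1.0]]
contact_force: [0.1, -1.3, 0.3]
opening: 0.0853
```

```bash
python3 - <<'E'
from h import *
s=read_state();print(s['eef_pos'],s['joint_positions'].round(3),s['contact_force'],s['orientation'].round(3))
p,d=capture('wrist');T=wT(s);np.savez('w3.npz',p=p,d=d,T=T)
cv2.imwrite('pics/w3.png',cv2.resize(p[:,:,::-1],(768,576),interpolation=cv2.INTER_CUBIC))
E
```

```text
[0.44806853 0.29174635 0.05580865] [-0.941  0.679  0.354  1.977 -0.425  0.559 -0.432] [ 0.09627093 -1.2755636   0.32910341] [[ 0.136  0.991 -0.002]
 [ 0.991 -0.136 -0.   ]
 [-0.001 -0.002 -1.   ]]
```

View pics/w3.png

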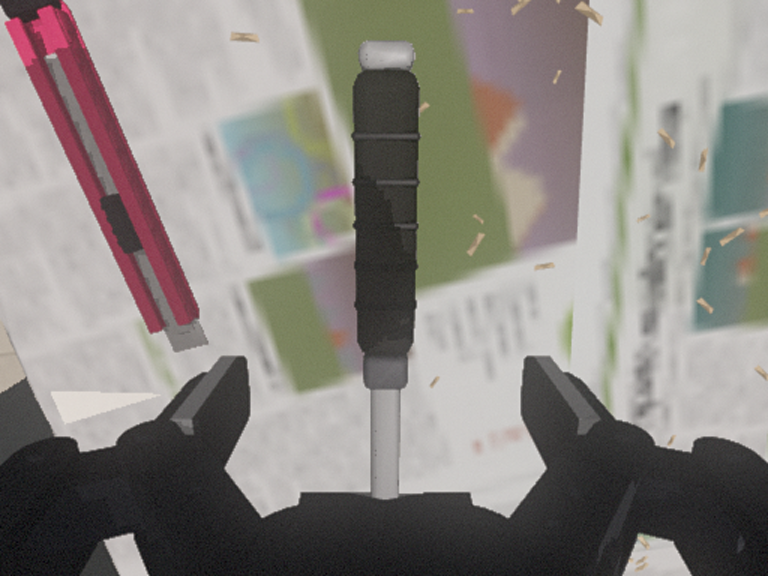

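```bash
python3 - <<'E'
from h import *
z=np.load('w3.npz');p,d,T=z['p'],z['d'],z['T']
C=calibration('wrist')['tool_from_camera']
for q in [(.011,.0427,-.013),(.011,-.0427,-.013),(.011,.0427,0),(0,0,0)]: print(q,np.array(proj('wrist',q,C)).round(1),(np.array(proj('wrist',q,C))*1.5).round(0))
P=depthpts('wrist',d,T)
m=(p.max(2)<75);m[:,:230]=0;m[:,285:]=0;m[240:]=0;m[:40]=0
m2=m&(P[:,:,2]>.015)&(P[:,:,2]<.04);Q=P[m2]
print(np.where(m2.any(1))[0][[0,-1]],Q.mean(0))
k=np.linalg.svd(Q[:,:2]-Q[:,:2].mean(0),full_matrices=False)[2][0];k=k*np.sign(k[1]);print('dir',np.degrees(np.arctan2(k[1],k[0])))
t=Q[:,:2]@k;print('extent',t.min(),t.max(),'tcp',read_state()['eef_pos'][:2]@k, 'lat', (Q[:,:2].mean(0)-read_state()['eef_pos'][:2])@[-k[1],k[0]])
for v in range(25,55,2): print(v,p[v,257],P[v,257].round(4))
for v in range(226,266,3): print(v,p[v,257],P[v,257].round(4),P[v,257,:2]@k)
z1=np.load('w1.npz');P1=depthpts('wrist',z1['d'],z1['T']);m=(P1[:,:,2]>.02)&(P1[:,:,2]<.04);m[:235]=0;m[285:]=0;m[:,:240]=0;m[:,290:]=0
Q=P1[m][:,:2];t=Q@k;s_=Q@[-k[1],k[0]];print('head min along',np.sort(t)[[0,3,10]],'lat ext',s_.min(),s_.max())
E
```

```text
(0.011, 0.0427, -0.013) [347.9 233.9] [522. 351.]
(0.011, -0.0427, -0.013) [161.6 234. ] [242. 351.]
(0.011, 0.0427, 0) [340.4 222.9] [511. 334.]
(0, 0, 0) [254.9 243. ] [382. 364.]
[ 46 239] [0.45538324 0.33838349 0.02643815]
dir 81.83175475537364
extent 0.33883564953421913 0.44990043255139717 tcp 0.3526524642747442 lat -6.610048089882633e-05
25 [119 126  87] [ 0.4644  0.4027 -0.0012]
27 [125 120 120] [0.4636 0.3968 0.0228]
29 [156 153 151] [0.4634 0.3953 0.0259]
31 [166 164 161] [0.4633 0.3943 0.0259]
33 [172 167 164] [0.4631 0.3934 0.0262]
35 [188 184 183] [0.463  0.3927 0.025 ]
37 [190 185 184] [0.4629 0.3917 0.0253]
39 [184 181 180] [0.4628 0.391  0.024 ]
41 [177 173 172] [0.4626 0.3899 0.0252]
43 [159 158 155] [0.4625 0.3891 0.0243]
45 [93 92 89] [0.4624 0.3884 0.0225]
47 [49 48 43] [0.4623 0.3871 0.0245]
49 [61 57 54] [0.4621 0.386  0.0258]
51 [66 65 56] [0.462  0.385  0.0262]
53 [61 61 53] [0.4619 0.3841 0.0261]
226 [69 66 65] [0.4488 0.2888 0.0277] 0.34967568944087235
229 [70 68 66] [0.4484 0.2864 0.0264] 0.34715933726026305
232 [66 64 61] [0.4481 0.2844 0.0264] 0.3451825230659206
235 [68 65 63] [0.4478 0.2823 0.0261] 0.3430468934255584
238 [82 80 80] [0.4473 0.2785 0.0224] 0.33924608218805147
241 [102 101 103] [0.4472 0.2772 0.0239] 0.3379309664696713
244 [110 105 109] [0.447  0.2759 0.0253] 0.33656216837438735
247 [109 107 108] [0.4467 0.2736 0.0249] 0.3343073628374762
250 [109 107 107] [0.4464 0.2715 0.0247] 0.33216919856206245
253 [104  97 100] [0.4461 0.2697 0.0252] 0.3303500240653926
256 [104 101 103] [0.4458 0.2676 0.0252] 0.32822553641153374
259 [124 120 122] [0.4455 0.265  0.0243] 0.3256251157072353
262 [170 165 164] [0.4452 0.2632 0.0248] 0.32380229945814243
265 [167 164 162] [0.445  0.2613 0.0251] 0.32182971802057647
head min along [0.210731   0.21110366 0.21205188] lat ext -0.42501202740274513 -0.38176116728194304
```

Request:
servo_tool:
  increments: [0,0,-2,0,0,0,-1,0,0,-3.7,0,0,0,-1,0,0,-4.8,0,0,0,-1,0,0,-5.2,0,0,0,-1,0,0,-5.2,0,0,0,-1]

```text
time_s: 5.25
eef_pos: [0.4489, 0.292, 0.0044]
orientation: [[0.137, 0.991, -0.0], [0.991, -0.137, -0.0], [-0.0, -0.0, -1.0]]
contact_force: [-0.0, 0.2, -0.5]
opening: 0.0855
```

Request:
servo_tool:
  increments: [0,0,0,0,0,0,1,0,0,0,0,0,0,1,0,0,0,0,0,0,1,0,0,0,0,0,0,1,0,0,0,0,0,0,1]

```text
time_s: 5.67
eef_pos: [0.449, 0.2923, 0.0047]
orientation: [[0.137, 0.991, 0.0], [0.991, -0.137, 0.0], [0.0, 0.0, -1.0]]
contact_force: [0.3, 0.9, -0.1]
opening: 0.0259
```

Request:
servo_tool:
  increments: [0,0,0,0,0,0,1,0,0,0,0,0,0,1,0,0,0,0,0,0,1]

```text
time_s: 5.92
eef_pos: [0.4492, 0.2923, 0.0048]
orientation: [[0.137, 0.991, 0.001], [0.991, -0.137, 0.0], [0.001, 0.001, -1.0]]
contact_force: [-1.1, -0.4, 8.5]
opening: 0.0224
```

Request:
servo_tool:
  increments: [0,0,1.5,0,0,0,1,0,0,4,0,0,0,1,0,0,7,0,0,0,1,0,0,9.5,0,0,0,1,0,0,9.5,0,0,0,1]

```text
time_s: 6.33
eef_pos: [0.4504, 0.2931, 0.1033]
orientation: [[0.137, 0.991, 0.004], [0.991, -0.137, 0.003], [0.004, 0.003, -1.0]]
contact_force: [2.0, 0.6, -1.6]
opening: 0.0229
```

Request:
servo_tool:
  increments: [0,-2,0,0,0,5,1,0,-4.5,0,0,0,11,1,-1,-7.5,0,0,0,17,1,-2,-10.5,0,0,0,23,1,-3,-13.5,0,0,0,29,1]

```text
time_s: 6.75
eef_pos: [0.4179, 0.1559, 0.0989]
orientation: [[-0.366, 0.931, -0.0], [0.931, 0.366, -0.0], [-0.0, -0.001, -1.0]]
contact_force: [0.5, 0.8, -3.9]
opening: 0.0229
```

Request:
servo_tool:
  increments: [0,-3,0,0,0,6,1,0,-6,0,0,0,12,1,-0.5,-9,0,0,0,18,1,-1,-12,0,0,0,24,1,-1,-14,0,0,0,28.9,1]

```text
time_s: 7.17
eef_pos: [0.4073, 0.0146, 0.099]
orientation: [[-0.769, 0.639, -0.001], [0.639, 0.769, -0.001], [0.001, -0.001, -1.0]]
contact_force: [0.8, -0.2, -4.3]
opening: 0.0226
```

Request:
servo_tool:
  increments: [0,-0.7,0,0,0,0,1,0,-1.3,0,0,0,0,1,0,-1.3,0,0,0,0,1,0,-1.3,0,0,0,0,1]

```text
time_s: 7.5
eef_pos: [0.4089, 0.0048, 0.0991]
orientation: [[-0.766, 0.643, -0.0], [0.643, 0.766, 0.0], [0.0, 0.0, -1.0]]
contact_force: [0.1, 0.9, -3.5]
opening: 0.023
```

```bash
python3 - <<'E'
from h import *
s=read_state();print(s['eef_pos'],s['joint_positions'].round(3),s['contact_force'],s['wrist_torque'],s['orientation'].round(4),s['opening'])
for n in ('top','scene'):
    p,d=capture(n);np.savez(n+'4.npz',p=p,d=d)
    u,v=proj(n,[.5,-.07,.09]);u,v=int(u),int(v)
    a=p[v-45:v+45,u-65:u+65] if n=='top' else p[v-45:v+45,u-65:u+65]
    cv2.imwrite(f'pics/{n}4.png',cv2.resize(a,None,fx=6,fy=6,interpolation=cv2.INTER_CUBIC)[:,:,::-1]);print(u,v)
E
```

```text
[0.40894064 0.004809   0.09914495] [-0.23   0.425  0.091  2.261 -0.085  0.459  0.802] [ 0.12130296  0.92375079 -3.54617659] [ 0.05379457  0.03281436 -0.03954831] [[-7.659e-01  6.429e-01 -1.000e-04]
 [ 6.429e-01  7.659e-01  2.000e-04]
 [ 2.000e-04  1.000e-04 -1.000e+00]] 0.022952936295740068
293 205
269 200
```

View pics/top4.png

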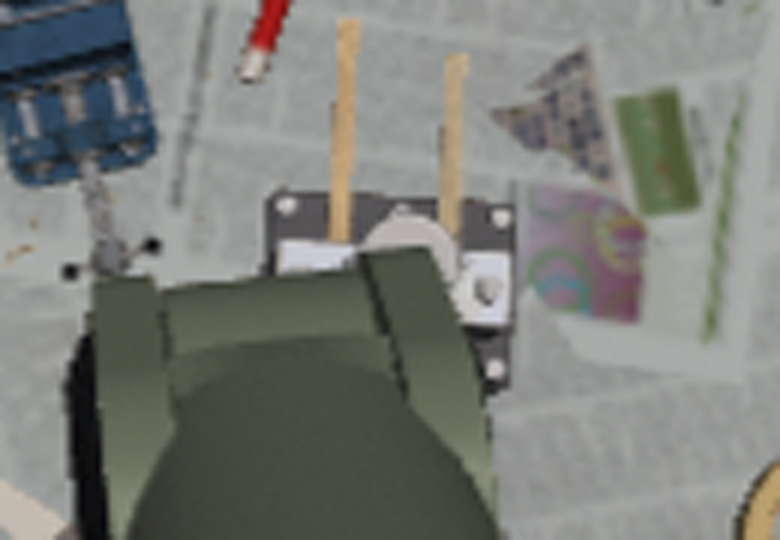

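View pics/scene4.png

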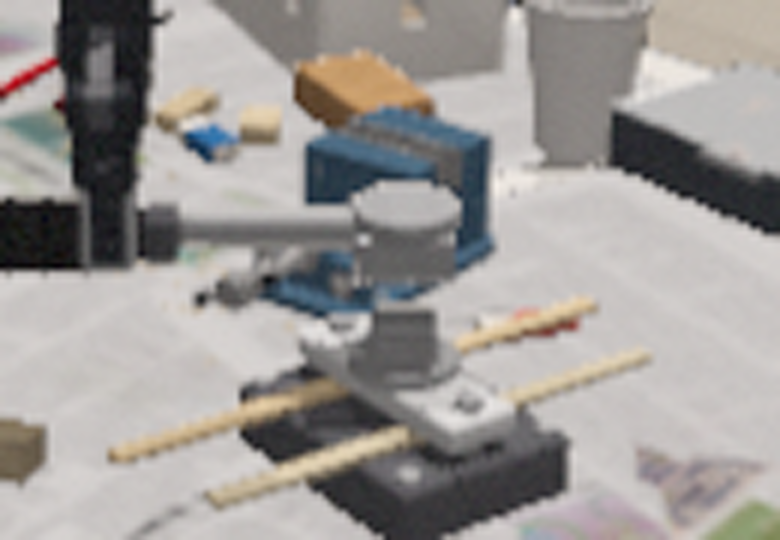

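```bash
python3 - <<'E'
from h import *
def circ(Q):
    # min enclosing circle
    return cv2.minEnclosingCircle((Q[:,:2]*1000).astype(np.float32))
for n in ('scene','top'):
    z0=np.load(n+'0.npz');z4=np.load(n+'4.npz')
    P0=depthpts(n,z0['d']);P4=depthpts(n,z4['d'])
    near=lambda P,r:(np.hypot(P[:,:,0]-.502,P[:,:,1]+.0737)<r)
    b=P0[near(P0,.04)&(P0[:,:,2]>.066)&(P0[:,:,2]<.085)]
    print(n,'bolt',len(b),b.mean(0).round(4),cv2.minAreaRect((b[:,:2]*1000).astype(np.float32)))
    f=P0[near(P0,.04)&(P0[:,:,2]>.0515)&(P0[:,:,2]<.085)];print('flange',circ(f))
    h=P4[near(P4,.035)&(P4[:,:,2]>.112)&(P4[:,:,2]<.13)]
    print('head',len(h),h.mean(0).round(4),h.min(0).round(4),h.max(0).round(4),circ(h))
E
```

```text
scene bolt 71 [ 0.4992 -0.078   0.0694] ((500.3919677734375, -76.55219268798828), (30.0267333984375, 27.239532470703125), 51.167057037353516)
flange ((499.9022521972656, -69.0149154663086), 32.231048583984375)
head 190 [ 0.4947 -0.0769  0.1191] [ 0.4712 -0.0996  0.112 ] [ 0.5223 -0.0511  0.1241] ((495.15985107421875, -72.43504333496094), 27.324737548828125)
top bolt 107 [ 0.501  -0.0709  0.0713] ((501.10797119140625, -71.34290313720703), (28.136760711669922, 28.42840576171875), 50.00236511230469)
flange ((500.8085021972656, -73.71759033203125), 39.128456115722656)
head 104 [ 0.5108 -0.0737  0.1222] [ 0.4912 -0.0968  0.1122] [ 0.527  -0.0438  0.1281] ((503.2940673828125, -70.32426452636719), 26.58719825744629)
```

```bash
python3 - <<'E'
from h import *
p4=np.load('top4.npz')['p'];p0=np.load('top0.npz')['p'];s4=np.load('scene4.npz')['p'];s0=np.load('scene0.npz')['p']
def crop(p,u0,v0,w,h,k): return cv2.resize(p[v0:v0+h,u0:u0+w],None,fx=k,fy=k,interpolation=cv2.INTER_CUBIC)
a=np.hstack([crop(p4,280,190,32,25,12),crop(p0,280,190,32,25,12)])
b=np.hstack([crop(s4,255,175,32,25,12),crop(s0,255,190,32,25,12)])
cv2.imwrite('pics/cmp.png',np.vstack([a,b])[:,:,::-1])
E
```

View pics/cmp.png

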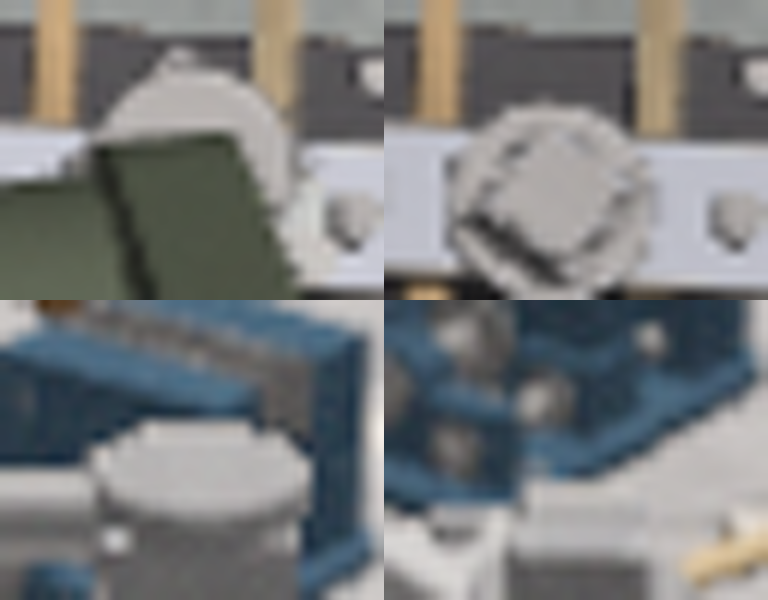

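```bash
python3 - <<'E'
from h import *
print('top head',onz('top',295.4,203.7,.1228),'flange',onz('top',293.6,206.2,.056),'bolt',onz('top',293.8,205.2,.072))
print('scene head',onz('scene',271.3,188.7,.1228))
for P in [(.502,-.0737,.056),(.502,-.0737,.072)]: print(proj('top',P),proj('scene',P))
s0=np.load('scene0.npz')['p']
a=cv2.resize(s0[200:235,250:300],None,fx=15,fy=15,interpolation=cv2.INTER_CUBIC);cv2.imwrite('pics/s0b.png',a[:,:,::-1])
E
```

```text
top head [ 0.50037996 -0.07036886  0.1228    ] flange [ 0.50175738 -0.07240707  0.056     ] bolt [ 0.50262407 -0.07139085  0.072     ]
scene head [ 0.50094569 -0.07454274  0.1228    ]
(np.float64(294.0612984623848), np.float64(206.09967686703993)) (np.float64(270.7449569291636), np.float64(212.89520981999675))
(np.float64(294.6524589187038), np.float64(205.40133359410368)) (np.float64(270.89504746746735), np.float64(207.15377346888374))
```

View pics/s0b.png

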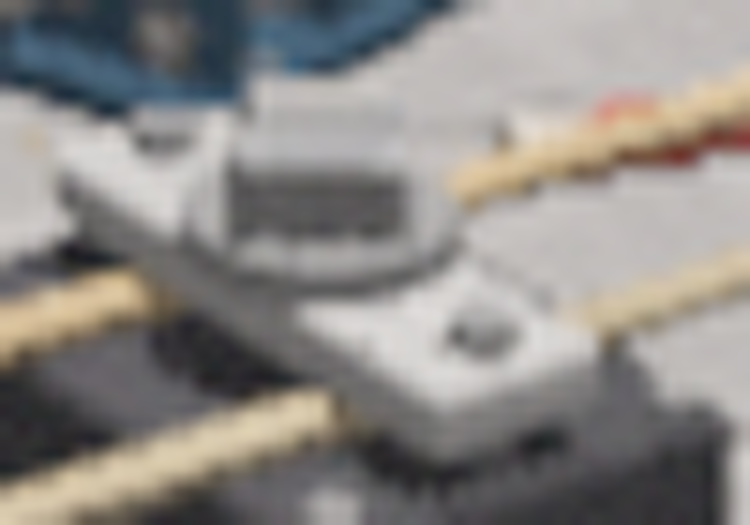

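Request:
servo_tool:
  increments: [0.07,-0.06,-0.4,0,0,0,1,0.13,-0.12,-1,0,0,0,1,0.13,-0.12,-1.6,0,0,0,1,0.13,-0.12,-2,0,0,0,1,0.13,-0.12,-2.2,0,0,0,1]

```text
time_s: 8.02
eef_pos: [0.4097, 0.003, 0.0764]
orientation: [[-0.767, 0.642, -0.001], [0.642, 0.767, -0.0], [0.001, -0.001, -1.0]]
contact_force: [-0.5, -0.9, -3.1]
opening: 0.0231
```

Request:
servo_tool:
  increments: [0,0,-0.1,0,0,0,1,0,0,-0.3,0,0,0,1,0,0,-0.5,0,0,0,1,0,0,-0.5,0,0,0,1]

```text
time_s: 8.35
eef_pos: [0.4101, 0.003, 0.0721]
orientation: [[-0.766, 0.642, -0.0], [0.642, 0.766, -0.0], [0.0, -0.0, -1.0]]
contact_force: [-0.0, -0.2, -2.5]
opening: 0.0227
```

Request:
servo_tool:
  increments: [0,0,-0.2,0,0,0,1,0,0,-0.5,0,0,0,1,0,0,-0.8,0,0,0,1,0,0,-0.9,0,0,0,1]

```text
time_s: 8.68
eef_pos: [0.4094, 0.0033, 0.0629]
orientation: [[-0.767, 0.642, -0.001], [0.642, 0.767, 0.0], [0.001, -0.001, -1.0]]
contact_force: [-5.9, 6.0, 3.4]
opening: 0.0226
```

Request:
servo_tool:
  increments: [0,0,-0.1,0,0,0,1,0,0,-0.2,0,0,0,1,0,0,-0.3,0,0,0,1,0,0,-0.3,0,0,0,1]

```text
time_s: 9.02
eef_pos: [0.4092, 0.0034, 0.0601]
orientation: [[-0.767, 0.642, -0.002], [0.642, 0.767, 0.0], [0.001, -0.001, -1.0]]
contact_force: [-8.0, 5.4, 3.5]
opening: 0.0228
```

```bash
python3 - <<'E'
from h import *
s=read_state();print(s['eef_pos'],s['contact_force'],s['wrist_torque'],s['orientation'].round(4))
p,d=capture('scene');cv2.imwrite('pics/s5.png',cv2.resize(p[165:245,215:325],None,fx=7,fy=7,interpolation=cv2.INTER_CUBIC)[:,:,::-1])
E
```

```text
[0.40924795 0.00340901 0.06005424] [-7.97806845  5.38184623  3.45370407] [0.77517781 0.91235607 0.07054894] [[-7.670e-01  6.417e-01 -1.600e-03]
 [ 6.417e-01  7.670e-01  3.000e-04]
 [ 1.400e-03 -7.000e-04 -1.000e+00]]
```

View pics/s5.png

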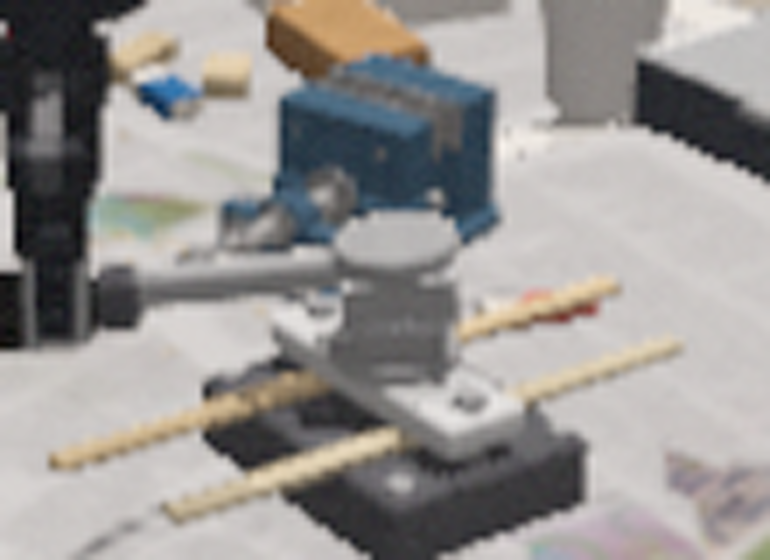

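```bash
python3 - <<'E'
from h import *
p,d=capture('scene');P=depthpts('scene',d)
m=(np.hypot(P[:,:,0]-.502,P[:,:,1]+.0737)<.03)&(P[:,:,2]>.08);Q=P[m];print(len(Q),np.percentile(Q[:,2],[50,80,90,97,100]))
z4=np.load('scene4.npz');P=depthpts('scene',z4['d']);m=(np.hypot(P[:,:,0]-.502,P[:,:,1]+.0737)<.03)&(P[:,:,2]>.08);Q=P[m];print(len(Q),np.percentile(Q[:,2],[50,80,90,97,100]))
cv2.imwrite('pics/s6.png',cv2.resize(p[185:225,240:300],None,fx=13,fy=13,interpolation=cv2.INTER_CUBIC)[:,:,::-1])
E
```

```text
222 [0.09257195 0.09580488 0.09647466 0.09729513 0.09871595]
300 [0.11531896 0.12140798 0.12204263 0.12266145 0.12413556]
```

View pics/s6.png

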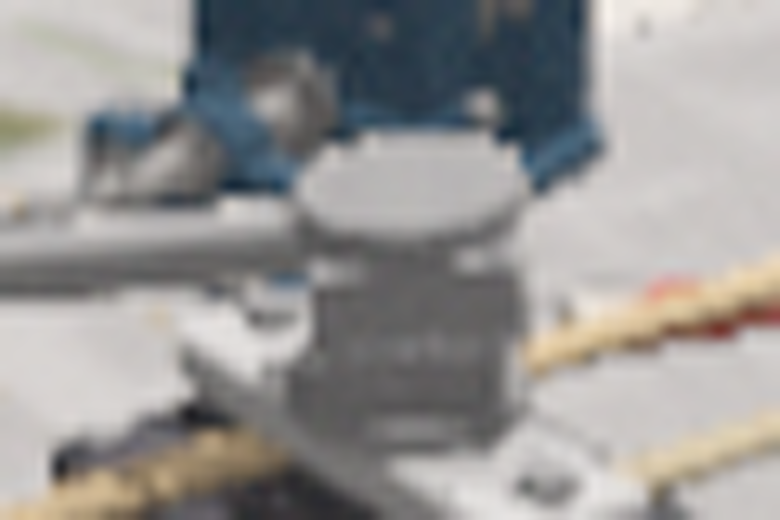

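Request:
servo_tool:
  increments: [0,0,0.5,0,0,0,1,0,0,1.2,0,0,0,1,0,0,2,1.2,1.5,0,1,0,0,2.6,2.4,3,0,1,0,0,2.6,3.6,4.4,0,1]

```text
time_s: 9.53
eef_pos: [0.411, 0.003, 0.0878]
orientation: [[-0.763, 0.642, -0.075], [0.639, 0.767, 0.064], [0.099, 0.001, -0.995]]
contact_force: [0.3, 0.5, -3.0]
opening: 0.023
```

Request:
servo_tool:
  increments: [0,0,0,0,0,0,1,0,0,0,0,0,0,1]

```text
time_s: 9.7
eef_pos: [0.4104, 0.0025, 0.0864]
orientation: [[-0.762, 0.643, -0.075], [0.64, 0.766, 0.062], [0.098, -0.001, -0.995]]
contact_force: [-0.1, -0.1, -3.5]
opening: 0.0229
```

```bash
python3 - <<'E'
from h import *
s=read_state();print(s['eef_pos'],s['contact_force'],s['wrist_torque'],s['orientation'].round(4))
p,d=capture('scene');np.savez('scene7.npz',p=p,d=d);P=depthpts('scene',d)
pt,dt=capture('top');np.savez('top7.npz',p=pt,d=dt)
h=np.array([-.766,.643])
X=P[:,:,:2]-s['eef_pos'][:2]
a=X@h;l=X@np.array([h[1],-h[0]])
for lo in np.arange(-.145,.11,.01):
    m=(a>lo)&(a<lo+.01)&(abs(l)<.006)&(P[:,:,2]>.07)&(P[:,:,2]<.16)&(d>0)
    if m.sum()>3: print(lo.round(3),m.sum(),np.percentile(P[:,:,2][m],[10,50,90]).round(4))
c=np.hstack([cv2.resize(p[165:225,200:300],None,fx=6,fy=6,interpolation=cv2.INTER_CUBIC)])
cv2.imwrite('pics/s7.png',c[:,:,::-1])
cv2.imwrite('pics/t7.png',cv2.resize(pt[185:220,275:320],None,fx=14,fy=14,interpolation=cv2.INTER_CUBIC)[:,:,::-1])
E
```

```text
[0.41040751 0.00247399 0.08641816] [-0.11435345 -0.06831103 -3.51959412] [-0.04224146 -0.12638533  0.01281129] [[-7.619e-01  6.432e-01 -7.550e-02]
 [ 6.402e-01  7.657e-01  6.220e-02]
 [ 9.780e-02 -9.000e-04 -9.952e-01]]
-0.145 8 [0.1082 0.1086 0.1091]
-0.135 9 [0.1001 0.1083 0.1095]
-0.125 10 [0.0718 0.1084 0.1095]
-0.115 10 [0.0708 0.1086 0.1097]
-0.105 13 [0.0937 0.1037 0.1073]
-0.095 17 [0.0914 0.1    0.1044]
-0.085 15 [0.0918 0.1018 0.1048]
-0.075 14 [0.0912 0.1029 0.105 ]
-0.065 14 [0.0977 0.1027 0.1048]
-0.055 20 [0.0938 0.1015 0.1051]
-0.045 15 [0.0943 0.1035 0.1046]
-0.035 16 [0.0887 0.1023 0.1051]
-0.025 11 [0.0912 0.1052 0.106 ]
0.005 7 [0.1069 0.1077 0.1093]
0.015 8 [0.1072 0.1079 0.1093]
0.025 7 [0.1071 0.108  0.1094]
0.035 10 [0.1075 0.108  0.1093]
0.045 8 [0.1081 0.1085 0.1091]
0.055 9 [0.1071 0.1084 0.1096]
0.065 9 [0.1072 0.1083 0.1094]
0.075 9 [0.1074 0.1085 0.1096]
0.085 7 [0.1072 0.1085 0.1093]
0.095 8 [0.0998 0.1061 0.1078]
```

View pics/s7.png

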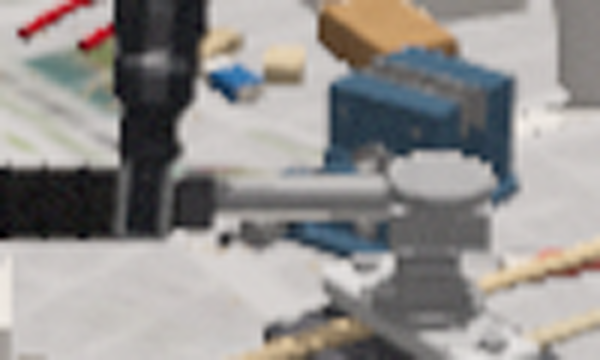

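View pics/t7.png

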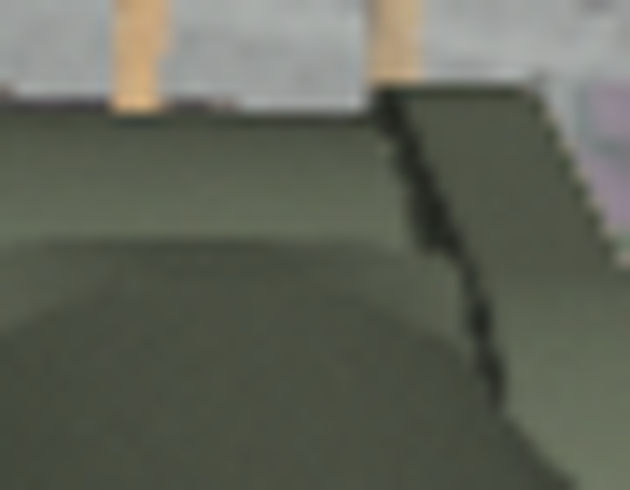

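```bash
python3 - <<'E'
from h import *
p=np.load('scene7.npz')['p']
cv2.imwrite('pics/s7b.png',cv2.resize(p[186:221,255:295],None,fx=16,fy=16,interpolation=cv2.INTER_CUBIC)[:,:,::-1])
B=np.array([.502,-.0737])
for z in (.056,.072,.080,.1085): print(z,proj('scene',[*B,z]))
E
```

```text
0.056 (np.float64(270.7449569291636), np.float64(212.89520981999675))
0.072 (np.float64(270.89504746746735), np.float64(207.15377346888374))
0.08 (np.float64(270.97073607013505), np.float64(204.2584457578069))
0.1085 (np.float64(271.24392831350565), np.float64(193.807981027272))
```

View pics/s7b.png

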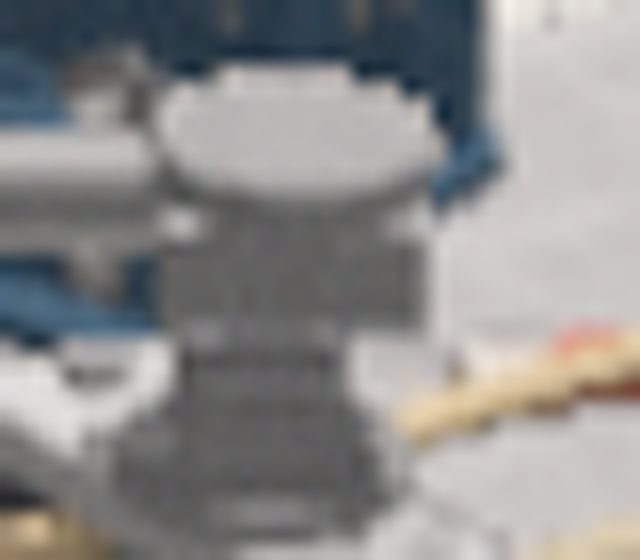

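Request:
servo_tool:
  increments: [-0.17,0.14,0,0,0,0,1,-0.33,0.28,0,0,0,0,1,-0.33,0.28,-0.4,0,0,0,1,-0.33,0.28,-0.8,0,0,0,1,-0.33,0.28,-1,0,0,0,1]

```text
time_s: 10.22
eef_pos: [0.4066, 0.0059, 0.0757]
orientation: [[-0.763, 0.642, -0.077], [0.639, 0.767, 0.063], [0.099, -0.002, -0.995]]
contact_force: [-0.4, -0.4, -3.2]
opening: 0.0225
```

Request:
servo_tool:
  increments: [0,0,-0.15,0,0,0,1,0,0,-0.3,0,0,0,1,0,0,-0.45,0,0,0,1,0,0,-0.5,0,0,0,1]

```text
time_s: 10.55
eef_pos: [0.4068, 0.0057, 0.0711]
orientation: [[-0.763, 0.642, -0.077], [0.639, 0.766, 0.063], [0.099, -0.001, -0.995]]
contact_force: [-0.2, -0.1, -3.9]
opening: 0.0233
```

Underside at ~65 mm with no contact force: inside. I'll continue in smaller steps.

Request:
servo_tool:
  increments: [0,0,-0.1,0,0,0,1,0,0,-0.2,0,0,0,1,0,0,-0.3,0,0,0,1,0,0,-0.3,0,0,0,1]

```text
time_s: 10.88
eef_pos: [0.4068, 0.0057, 0.0682]
orientation: [[-0.763, 0.642, -0.077], [0.639, 0.766, 0.063], [0.099, -0.001, -0.995]]
contact_force: [-0.1, -0.7, -2.6]
opening: 0.0232
```

Request:
servo_tool:
  increments: [0,0,-0.1,0,0,0,1,0,0,-0.2,0,0,0,1,0,0,-0.3,0,0,0,1,0,0,-0.3,0,0,0,1]

```text
time_s: 11.22
eef_pos: [0.4068, 0.0057, 0.0651]
orientation: [[-0.763, 0.642, -0.077], [0.639, 0.766, 0.063], [0.099, -0.001, -0.995]]
contact_force: [-0.3, -0.1, -3.5]
opening: 0.0232
```

Request:
servo_tool:
  increments: [0,0,-0.1,0,0,0,1,0,0,-0.2,0,0,0,1,0,0,-0.25,0,0,0,1,0,0,-0.25,0,0,0,1]

```text
time_s: 11.55
eef_pos: [0.4068, 0.0057, 0.0627]
orientation: [[-0.763, 0.642, -0.077], [0.639, 0.766, 0.063], [0.099, -0.001, -0.995]]
contact_force: [-0.5, 0.3, -3.3]
opening: 0.023
```

```bash
cat > lv.py <<'E'
from h import *
import sys
s=read_state();print(s['time_s'],s['eef_pos'].round(4),s['contact_force'].round(2),s['wrist_torque'].round(3))
p,d=capture('scene');P=depthpts('scene',d)
h=s['orientation'][:2,0];h=h/np.linalg.norm(h)
X=P[:,:,:2]-s['eef_pos'][:2];a=X@h;l=X@np.array([h[1],-h[0]])
for lo,hi in [(-.135,-.105),(-.1,-.05),(.03,.09)]:
    m=(a>lo)&(a<hi)&(abs(l)<.008)&(P[:,:,2]>.06)&(P[:,:,2]<.16)&(d>0)
    print(lo,m.sum(),np.percentile(P[:,:,2][m],[50,90]).round(4))
cv2.imwrite('pics/%s.png'%sys.argv[1],cv2.resize(p[165:235,215:325],None,fx=7,fy=7,interpolation=cv2.INTER_CUBIC)[:,:,::-1])
E
python3 lv.py s8
```

```text
11.55 [0.4068 0.0057 0.0627] [-0.52  0.25 -3.32] [-0.071 -0.136 -0.035]
-0.135 31 [0.0845 0.0857]
-0.1 107 [0.0769 0.0813]
0.03 68 [0.0846 0.0859]
```

View pics/s8.png

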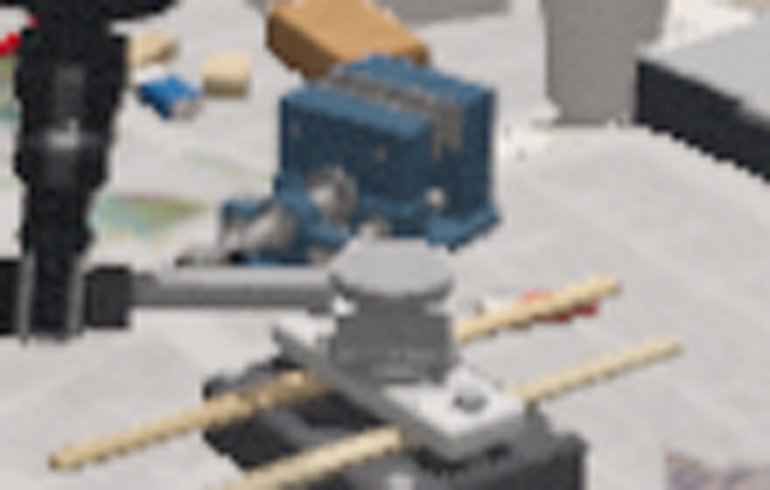

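```bash
python3 - <<'E'
import numpy as np
C=np.array([.502,-.0737]);r=np.array([.4068,.0057])-C
def d(t): 
    t=-np.radians(t);R=np.array([[np.cos(t),-np.sin(t)],[np.sin(t),np.cos(t)]]);return (R@r-r)*100
for s,steps in [(0,[4,8,12,16,20]),(20,[1.5,3,4.5,6]),(26,[1,2,3]),(29,[1,2,3]),(32,[1,2,3]),(35,[1,2,3]),(38,[1,2,3]),(41,[1,2,3]),(44,[1,2,3]),(47,[1,2,3]),(50,[1,2,3]),(53,[1,2,3]),(56,[1,2,3]),(59,[1,2,3]),(62,[1,2,3])]:
    print(s,[( *(d(s+x)-d(s)).round(2).tolist(),-x) for x in steps])
E
```

```text
0 [(0.58, 0.64, -4), (1.2, 1.25, -8), (1.86, 1.81, -12), (2.56, 2.32, -16), (3.29, 2.78, -20)]
20 [(0.28, 0.16, -1.5), (0.57, 0.31, -3), (0.86, 0.46, -4.5), (1.15, 0.59, -6)]
26 [(0.2, 0.09, -1), (0.4, 0.17, -2), (0.6, 0.25, -3)]
29 [(0.2, 0.08, -1), (0.41, 0.15, -2), (0.61, 0.22, -3)]
32 [(0.21, 0.07, -1), (0.41, 0.13, -2), (0.62, 0.19, -3)]
35 [(0.21, 0.05, -1), (0.42, 0.11, -2), (0.63, 0.15, -3)]
38 [(0.21, 0.04, -1), (0.42, 0.08, -2), (0.64, 0.12, -3)]
41 [(0.21, 0.03, -1), (0.43, 0.06, -2), (0.64, 0.09, -3)]
44 [(0.22, 0.02, -1), (0.43, 0.04, -2), (0.65, 0.05, -3)]
47 [(0.22, 0.01, -1), (0.43, 0.02, -2), (0.65, 0.02, -3)]
50 [(0.22, -0.0, -1), (0.43, -0.01, -2), (0.65, -0.02, -3)]
53 [(0.22, -0.01, -1), (0.43, -0.03, -2), (0.65, -0.05, -3)]
56 [(0.22, -0.02, -1), (0.43, -0.05, -2), (0.64, -0.08, -3)]
59 [(0.21, -0.04, -1), (0.43, -0.07, -2), (0.64, -0.12, -3)]
62 [(0.21, -0.05, -1), (0.42, -0.1, -2), (0.63, -0.15, -3)]
```

Request:
servo_tool:
  increments: [0,0,-0.1,0,0,0,1,0,0,-0.1,0,0,0,1,0,0,-0.1,0,0,0,1,0,0,-0.1,0,0,0,1]

```text
time_s: 11.93
eef_pos: [0.4068, 0.0057, 0.0618]
orientation: [[-0.763, 0.642, -0.077], [0.639, 0.766, 0.063], [0.099, -0.001, -0.995]]
contact_force: [0.0, -0.1, -3.8]
opening: 0.0231
```

Request:
servo_tool:
  increments: [0,0,-0.05,0,0,0,1,0,0,-0.1,0,0,0,1,0,0,-0.1,0,0,0,1,0,0,-0.1,0,0,0,1]

```text
time_s: 12.27
eef_pos: [0.4068, 0.0058, 0.0608]
orientation: [[-0.763, 0.642, -0.077], [0.639, 0.767, 0.063], [0.099, -0.001, -0.995]]
contact_force: [-0.4, 0.2, -0.9]
opening: 0.0229
```

Request:
servo_tool:
  increments: [0.58,0.64,0,0,0,-4,1,1.2,1.25,0,0,0,-8,1,1.86,1.81,0,0,0,-12,1,2.56,2.32,0,0,0,-16,1,3.29,2.78,0,0,0,-20,1]

```text
time_s: 12.68
eef_pos: [0.4399, 0.0335, 0.0608]
orientation: [[-0.495, 0.868, -0.051], [0.863, 0.497, 0.085], [0.099, -0.002, -0.995]]
contact_force: [-0.6, -3.7, -1.6]
opening: 0.0229
```

```bash
python3 - <<'E'
from h import *
s=read_state();print(s['time_s'],s['eef_pos'].round(4),s['contact_force'].round(2),s['wrist_torque'].round(3))
E
```

```text
12.6833 [0.4399 0.0335 0.0608] [-0.56 -3.7  -1.6 ] [-1.043 -0.047 -0.083]
```

Request:
servo_tool:
  increments: [0.28,0.16,0,0,0,-1.5,1,0.57,0.31,0,0,0,-3,1,0.86,0.46,0,0,0,-4.5,1,1.15,0.59,0,0,0,-6,1]

```text
time_s: 13.02
eef_pos: [0.4512, 0.0393, 0.0608]
orientation: [[-0.404, 0.914, -0.042], [0.909, 0.406, 0.09], [0.099, -0.001, -0.995]]
contact_force: [-1.2, -2.7, -2.1]
opening: 0.023
```

Request:
servo_tool:
  increments: [0.2,0.09,0,0,0,-1,1,0.4,0.17,0,0,0,-2,1,0.6,0.25,0,0,0,-3,1]

```text
time_s: 13.27
eef_pos: [0.4573, 0.0418, 0.0608]
orientation: [[-0.356, 0.934, -0.037], [0.929, 0.358, 0.092], [0.099, -0.001, -0.995]]
contact_force: [-2.5, -3.8, -1.4]
opening: 0.0228
```

Request:
servo_tool:
  increments: [0.2,0.07,0,0,0,-1,1,0.41,0.13,0,0,0,-2,1,0.61,0.2,0,0,0,-3,1]

```text
time_s: 13.52
eef_pos: [0.4634, 0.044, 0.0608]
orientation: [[-0.306, 0.951, -0.032], [0.947, 0.308, 0.094], [0.099, -0.001, -0.995]]
contact_force: [-2.6, -3.4, -0.9]
opening: 0.0231
```

Request:
servo_tool:
  increments: [0.21,0.06,0,0,0,-1,1,0.41,0.11,0,0,0,-2,1,0.62,0.17,0,0,0,-3,1]

```text
time_s: 13.77
eef_pos: [0.4696, 0.0458, 0.0608]
orientation: [[-0.256, 0.966, -0.027], [0.961, 0.258, 0.095], [0.099, -0.001, -0.995]]
contact_force: [-2.5, -3.0, -1.0]
opening: 0.0228
```

Request:
servo_tool:
  increments: [0.21,0.05,0,0,0,-1,1,0.42,0.1,0,0,0,-2,1,0.63,0.14,0,0,0,-3,1]

```text
time_s: 14.02
eef_pos: [0.4759, 0.0472, 0.0608]
orientation: [[-0.206, 0.978, -0.022], [0.974, 0.207, 0.097], [0.099, -0.001, -0.995]]
contact_force: [-2.9, -1.7, -1.2]
opening: 0.0229
```

Request:
servo_tool:
  increments: [0.21,0.04,0,0,0,-1,1,0.42,0.08,0,0,0,-2,1,0.64,0.11,0,0,0,-3,1]

```text
time_s: 14.27
eef_pos: [0.4823, 0.0484, 0.0608]
orientation: [[-0.155, 0.988, -0.017], [0.983, 0.156, 0.098], [0.099, -0.001, -0.995]]
contact_force: [-3.5, 0.3, -0.6]
opening: 0.0229
```

Request:
servo_tool:
  increments: [0.21,0.03,0,0,0,-1,1,0.43,0.05,0,0,0,-2,1,0.64,0.07,0,0,0,-3,1]

```text
time_s: 14.52
eef_pos: [0.4885, 0.0491, 0.0607]
orientation: [[-0.103, 0.995, -0.012], [0.99, 0.104, 0.099], [0.099, -0.002, -0.995]]
contact_force: [-5.8, 0.6, -1.0]
opening: 0.023
```

```bash
python3 - <<'E'
from h import *
s=read_state();print(s['time_s'],s['eef_pos'].round(4),s['contact_force'].round(2),s['wrist_torque'].round(3))
E
```

```text
14.5167 [0.4885 0.0491 0.0607] [-5.77  0.64 -1.03] [-0.289  1.02  -0.087]
```

Request:
servo_tool:
  increments: [0.22,0.02,0,0,0,-1,1,0.43,0.03,0,0,0,-2,1,0.43,0.03,0,0,0,-2,1]

```text
time_s: 14.77
eef_pos: [0.4928, 0.0495, 0.0607]
orientation: [[-0.068, 0.998, -0.009], [0.993, 0.069, 0.099], [0.099, -0.002, -0.995]]
contact_force: [-6.8, 0.5, -0.3]
opening: 0.0227
```

```bash
cat > st.py <<'E'
from h import *
s=read_state();print(s['time_s'],s['eef_pos'].round(4),s['contact_force'].round(2),s['wrist_torque'].round(3))
E
python3 st.py
```

```text
14.7667 [0.4928 0.0495 0.0607] [-6.83  0.47 -0.35] [-0.245  1.193  0.07 ]
```

Request:
servo_tool:
  increments: [0.16,0,0,0,0,-0.75,1,0.32,0.01,0,0,0,-1.5,1,0.32,0.01,0,0,0,-1.5,1]

```text
time_s: 15.02
eef_pos: [0.4958, 0.0496, 0.0606]
orientation: [[-0.043, 0.999, -0.007], [0.994, 0.043, 0.099], [0.099, -0.002, -0.995]]
contact_force: [-7.3, 1.2, -0.6]
opening: 0.0228
```

```bash
python3 st.py
```

```text
15.0167 [0.4958 0.0496 0.0606] [-7.35  1.2  -0.62] [-0.174  1.337  0.195]
```

Request:
servo_tool:
  increments: [0.16,0,0,0,0,-0.75,1,0.32,-0.01,0,0,0,-1.5,1,0.32,-0.01,0,0,0,-1.5,1]

```text
time_s: 15.27
eef_pos: [0.4988, 0.0497, 0.0606]
orientation: [[-0.017, 1.0, -0.004], [0.995, 0.018, 0.099], [0.1, -0.003, -0.995]]
contact_force: [-8.2, 2.1, -0.3]
opening: 0.0228
```

```bash
python3 st.py
```

```text
15.2667 [0.4988 0.0497 0.0606] [-8.17  2.15 -0.35] [0.047 1.479 0.279]
```

Request:
servo_tool:
  increments: [0.16,0,0,0,0,-0.75,1,0.32,-0.01,0,0,0,-1.5,1,0.32,-0.01,0,0,0,-1.5,1]

```text
time_s: 15.52
eef_pos: [0.502, 0.0497, 0.0606]
orientation: [[0.009, 1.0, -0.002], [0.995, -0.008, 0.1], [0.1, -0.003, -0.995]]
contact_force: [-8.7, 2.7, -0.5]
opening: 0.0229
```

```bash
python3 st.py
```

```text
15.5167 [0.502  0.0497 0.0606] [-8.73  2.73 -0.52] [0.148 1.472 0.32 ]
```

```bash
python3 lv.py s9; python3 - <<'E'
from h import *
s=read_state();p,d=capture('wrist');T=wT(s);np.savez('w9.npz',p=p,d=d,T=T)
cv2.imwrite('pics/w9.png',cv2.resize(p[:,:,::-1],(768,576),interpolation=cv2.INTER_CUBIC))
E
```

```text
15.5167 [0.502  0.0497 0.0606] [-8.73  2.73 -0.52] [0.148 1.472 0.32 ]
-0.135 35 [0.0833 0.0845]
-0.1 78 [0.0762 0.0798]
0.03 21 [0.0816 0.0831]
```

View pics/s9.png

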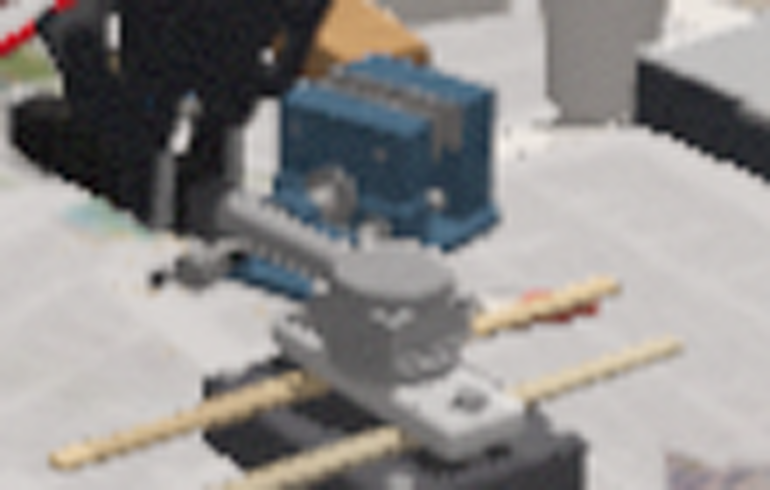

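View pics/w9.png

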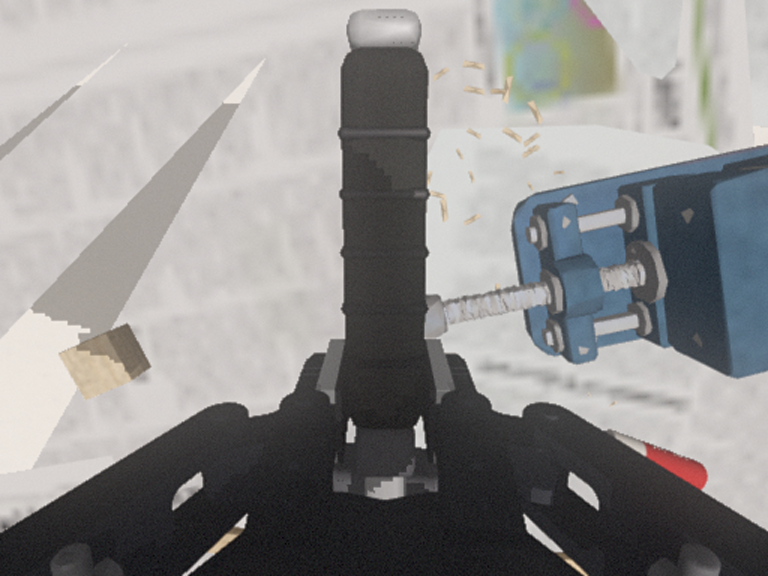

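```bash
python3 - <<'E'
from h import *
z=np.load('w2.npz');
z=np.load('w9.npz');P=depthpts('wrist',z['d'],z['T']);p=z['p']
for u,v in [(290,205),(295,207),(300,206),(320,202),(340,198),(288,212),(275,215),(340,150)]: print(u,v,P[v,u].round(4))
z=np.load('top0.npz');P=depthpts('top',z['d'])
m=(P[:,:,0]>.485)&(P[:,:,0]<.56)&(P[:,:,1]>.0)&(P[:,:,1]<.1)&(P[:,:,2]>.03);Q=P[m];print(len(Q));print(Q[np.argsort(-Q[:,2])][:25].round(3))
z=np.load('scene0.npz');P=depthpts('scene',z['d'])
m=(P[:,:,0]>.485)&(P[:,:,0]<.56)&(P[:,:,1]>.0)&(P[:,:,1]<.1)&(P[:,:,2]>.03);Q=P[m];print(len(Q));print(Q[np.argsort(-Q[:,2])][:12].round(3))
E
```

```text
290 205 [0.5222 0.0634 0.0365]
295 207 [0.5251 0.0621 0.0364]
300 206 [0.5283 0.0622 0.0345]
320 202 [0.5402 0.0643 0.0333]
340 198 [0.5517 0.0667 0.0336]
288 212 [0.521  0.0593 0.0368]
275 215 [0.5109 0.0701 0.0818]
340 150 [0.5591 0.0927 0.0019]
79
[[0.521 0.04  0.047]
 [0.516 0.054 0.045]
 [0.521 0.043 0.045]
 [0.524 0.043 0.044]
 [0.521 0.045 0.044]
 [0.513 0.063 0.044]
 [0.519 0.062 0.043]
 [0.519 0.04  0.042]
 [0.524 0.037 0.042]
 [0.524 0.04  0.041]
 [0.522 0.048 0.041]
 [0.517 0.063 0.041]
 [0.519 0.057 0.041]
 [0.517 0.057 0.04 ]
 [0.525 0.059 0.04 ]
 [0.522 0.06  0.04 ]
 [0.514 0.06  0.039]
 [0.557 0.07  0.039]
 [0.514 0.057 0.039]
 [0.523 0.065 0.039]
 [0.523 0.062 0.039]
 [0.546 0.065 0.038]
 [0.511 0.063 0.038]
 [0.514 0.065 0.038]
 [0.525 0.057 0.038]]
51
[[0.522 0.034 0.044]
 [0.523 0.04  0.041]
 [0.52  0.036 0.041]
 [0.522 0.035 0.04 ]
 [0.525 0.034 0.04 ]
 [0.519 0.035 0.038]
 [0.513 0.057 0.038]
 [0.52  0.053 0.038]
 [0.516 0.057 0.037]
 [0.516 0.049 0.037]
 [0.523 0.053 0.037]
 [0.513 0.053 0.037]]
```

Request:
servo_tool:
  increments: [0.16,-0.01,0,0,0,-0.75,1,0.32,-0.02,0,0,0,-1.5,1,0.32,-0.02,0,0,0,-1.5,1]

```text
time_s: 15.87
eef_pos: [0.5053, 0.0496, 0.0606]
orientation: [[0.035, 0.999, 0.001], [0.994, -0.034, 0.1], [0.1, -0.003, -0.995]]
contact_force: [-8.0, 3.0, -0.3]
opening: 0.0231
```

```bash
python3 st.py
```

```text
15.8667 [0.5053 0.0496 0.0606] [-8.05  3.04 -0.26] [0.319 1.406 0.272]
```

Request:
servo_tool:
  increments: [0.16,-0.01,0,0,0,-0.75,1,0.32,-0.02,0,0,0,-1.5,1,0.32,-0.02,0,0,0,-1.5,1]

```text
time_s: 16.12
eef_pos: [0.5086, 0.0495, 0.0607]
orientation: [[0.06, 0.998, 0.004], [0.993, -0.061, 0.1], [0.1, -0.002, -0.995]]
contact_force: [-7.2, 4.1, -0.8]
opening: 0.0228
```

```bash
python3 st.py
```

```text
16.1167 [0.5086 0.0495 0.0607] [-7.24  4.13 -0.81] [0.4   1.424 0.294]
```

Request:
servo_tool:
  increments: [0.16,-0.02,0,0,0,-0.75,1,0.32,-0.03,0,0,0,-1.5,1,0.32,-0.03,0,0,0,-1.5,1]

```text
time_s: 16.37
eef_pos: [0.5118, 0.0492, 0.0606]
orientation: [[0.087, 0.996, 0.006], [0.991, -0.087, 0.1], [0.1, -0.003, -0.995]]
contact_force: [-6.9, 4.9, -0.4]
opening: 0.0226
```

```bash
python3 st.py
```

```text
16.3667 [0.5118 0.0492 0.0606] [-6.94  4.89 -0.42] [0.426 1.363 0.246]
```

Request:
servo_tool:
  increments: [0.16,-0.02,0,0,0,-0.75,1,0.32,-0.04,0,0,0,-1.5,1,0.42,-0.06,0,0,0,-2,1,0.42,-0.06,0,0,0,-2,1,0.42,-0.06,0,0,0,-2,1]

```text
time_s: 16.78
eef_pos: [0.5159, 0.0488, 0.0607]
orientation: [[0.12, 0.993, 0.01], [0.988, -0.12, 0.099], [0.1, -0.002, -0.995]]
contact_force: [-5.8, 5.4, -0.3]
opening: 0.0231
```

```bash
python3 st.py; python3 lv.py s10
```

```text
16.7833 [0.5159 0.0488 0.0607] [-5.76  5.4  -0.3 ] [0.638 1.232 0.223]
16.7833 [0.5159 0.0488 0.0607] [-5.76  5.4  -0.3 ] [0.638 1.232 0.223]
-0.135 33 [0.0829 0.0841]
-0.1 72 [0.0771 0.0795]
0.03 4 [0.0811 0.0822]
```

View pics/s10.png

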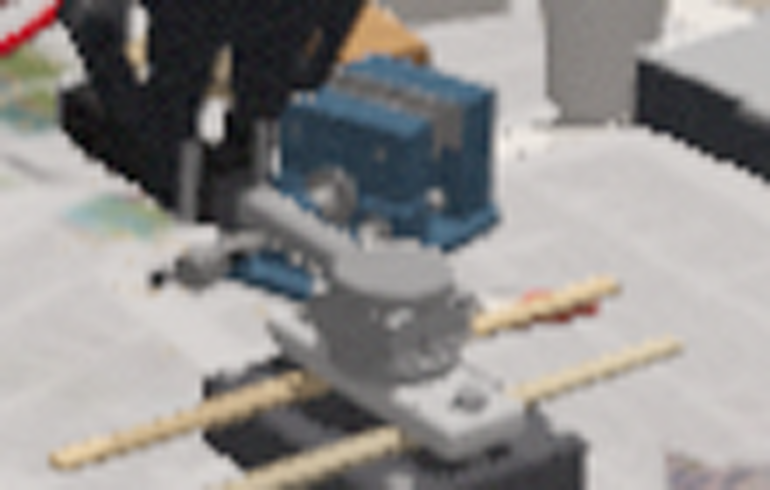

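```bash
python3 - <<'E'
import numpy as np
C=np.array([.502,-.0737]);r=np.array([.5159,.0488])-C
def d(t): 
    t=np.radians(t);R=np.array([[np.cos(t),-np.sin(t)],[np.sin(t),np.cos(t)]]);return (R@r-r)*100
for s,steps in [(0,[2,4,6,8,10]),(10,[2,4]),(14,[2,4])]:
    print(s,[( *(d(s+x)-d(s)).round(2).tolist(),x) for x in steps])
E
```

```text
0 [(-0.43, 0.04, 2), (-0.86, 0.07, 4), (-1.29, 0.08, 6), (-1.72, 0.07, 8), (-2.15, 0.06, 10)]
10 [(-0.43, -0.03, 2), (-0.86, -0.08, 4)]
14 [(-0.43, -0.06, 2), (-0.85, -0.14, 4)]
```

Request:
servo_tool:
  increments: [-0.43,0.04,0,0,0,2,1,-0.86,0.07,0,0,0,4,1,-1.29,0.08,0,0,0,6,1,-1.71,0.09,0,0,0,8,1,-2.14,0.06,0,0,0,10,1]

```text
time_s: 17.25
eef_pos: [0.4944, 0.0494, 0.0607]
orientation: [[-0.055, 0.998, -0.008], [0.993, 0.055, 0.1], [0.1, -0.002, -0.995]]
contact_force: [-5.3, 5.4, -1.0]
opening: 0.0229
```

```bash
python3 st.py
```

```text
17.25 [0.4944 0.0494 0.0607] [-5.3   5.37 -1.03] [0.78  0.988 0.01 ]
```

Request:
servo_tool:
  increments: [-0.43,-0.03,0,0,0,2,1,-0.86,-0.08,0,0,0,4,1,-0.86,-0.08,0,0,0,4,1]

```text
time_s: 17.5
eef_pos: [0.4859, 0.0486, 0.0609]
orientation: [[-0.124, 0.992, -0.014], [0.987, 0.125, 0.099], [0.1, -0.001, -0.995]]
contact_force: [-2.9, 6.6, -0.0]
opening: 0.0229
```

```bash
python3 st.py
```

```text
17.5 [0.4859 0.0486 0.0609] [-2.93  6.63 -0.04] [ 1.005  0.767 -0.137]
```

Request:
servo_tool:
  increments: [-0.1,0.06,0,0,0,0.5,1,-0.2,0.14,0,0,0,1,1,-0.2,0.14,0,0,0,1,1]

```text
time_s: 17.75
eef_pos: [0.4843, 0.0487, 0.0608]
orientation: [[-0.139, 0.99, -0.015], [0.985, 0.14, 0.098], [0.099, -0.001, -0.995]]
contact_force: [-2.7, -0.7, -1.0]
opening: 0.023
```

```bash
python3 st.py
```

```text
17.75 [0.4843 0.0487 0.0608] [-2.69 -0.72 -1.01] [-0.653  0.674 -0.34 ]
```

Request:
servo_tool:
  increments: [0,0,0.3,0,0,0,1,0,0,0.7,0,0,0,1,0,0,1.2,0,0,0,1,0,0,1.7,0,0,0,1,0,0,2.2,0,0,0,1]

```text
time_s: 18.17
eef_pos: [0.4849, 0.0492, 0.0837]
orientation: [[-0.139, 0.99, -0.014], [0.985, 0.14, 0.098], [0.099, 0.0, -0.995]]
contact_force: [0.3, 0.4, -3.4]
opening: 0.0227
```

Request:
servo_tool:
  increments: [0,0,0.6,0,0,0,1,0,0,1.3,0,0,0,1,0,0,2,0,0,0,1,0,0,2,0,0,0,1]

```text
time_s: 18.5
eef_pos: [0.485, 0.0491, 0.1043]
orientation: [[-0.139, 0.99, -0.013], [0.985, 0.14, 0.098], [0.099, 0.001, -0.995]]
contact_force: [0.2, -0.4, -3.6]
opening: 0.0228
```

```bash
python3 st.py;  python3 lv.py s11
```

```text
18.5 [0.485  0.0491 0.1043] [ 0.22 -0.39 -3.59] [-0.111 -0.098  0.011]
18.5 [0.485  0.0491 0.1043] [ 0.22 -0.39 -3.59] [-0.111 -0.098  0.011]
-0.135 55 [0.1252 0.1269]
-0.1 94 [0.1193 0.1226]
0.03 47 [0.1262 0.1274]
```

View pics/s11.png

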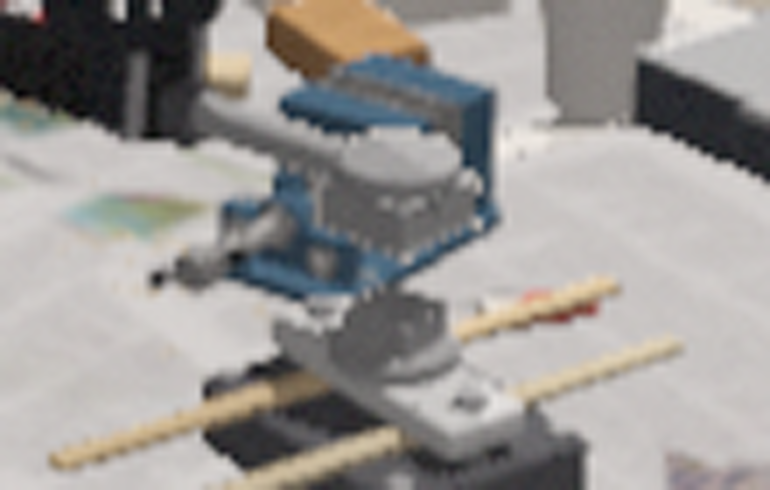

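Request:
servo_tool:
  increments: [-0.5,3,0,0,0,-3,1,-1,6.5,0,0,0,-6,1,-1.5,10,0,0,0,-9,1,-2,13.5,0,0,0,-12,1,-2.5,17,0,0,0,-14,1]

```text
time_s: 18.97
eef_pos: [0.4587, 0.2205, 0.1026]
orientation: [[0.107, 0.994, 0.009], [0.989, -0.107, 0.099], [0.099, -0.001, -0.995]]
contact_force: [1.1, 0.2, -3.6]
opening: 0.0229
```

Request:
servo_tool:
  increments: [-0.5,3.5,0,0,0,-2,1,-1.1,6.3,0,0,0,-2,1,-1.1,7.3,-1.5,0,0,-2,1,-1.1,7.3,-3.5,0,0,-2,1,-1.1,7.3,-5.5,0,0,-2,1]

```text
time_s: 19.38
eef_pos: [0.4479, 0.2933, 0.047]
orientation: [[0.136, 0.991, 0.013], [0.986, -0.136, 0.099], [0.1, -0.001, -0.995]]
contact_force: [0.9, 0.2, -3.5]
opening: 0.0233
```

Request:
servo_tool:
  increments: [0,0,-1,0,0,0,1,0,0,-2,0,0,0,1,0,0,-2.8,0,0,0,1,0,0,-3.4,0,0,0,1,0,0,-3.6,0,0,0,1]

```text
time_s: 19.8
eef_pos: [0.4484, 0.2917, 0.0113]
orientation: [[0.138, 0.99, 0.012], [0.985, -0.139, 0.098], [0.099, -0.001, -0.995]]
contact_force: [0.3, 0.1, -3.9]
opening: 0.0229
```

```bash
python3 st.py
```

```text
19.8 [0.4484 0.2917 0.0113] [ 0.27  0.09 -3.89] [-0.166  0.09   0.008]
```

Request:
servo_tool:
  increments: [0,0,-0.15,0,0,0,1,0,0,-0.3,0,0,0,1,0,0,-0.45,0,0,0,1,0,0,-0.45,0,0,0,1]

```text
time_s: 20.13
eef_pos: [0.4484, 0.292, 0.0074]
orientation: [[0.138, 0.99, 0.013], [0.985, -0.138, 0.099], [0.099, -0.001, -0.995]]
contact_force: [-0.5, -0.3, -3.2]
opening: 0.023
```

Request:
servo_tool:
  increments: [0,0,-0.05,0,0,0,1,0,0,-0.1,0,0,0,1,0,0,-0.1,0,0,0,1]

```text
time_s: 20.38
eef_pos: [0.4484, 0.292, 0.0064]
orientation: [[0.138, 0.99, 0.013], [0.985, -0.139, 0.098], [0.099, -0.001, -0.995]]
contact_force: [-0.7, 0.9, -4.0]
opening: 0.0227
```

Request:
servo_tool:
  increments: [0,0,-0.05,0,0,0,1,0,0,-0.1,0,0,0,1,0,0,-0.1,0,0,0,1]

```text
time_s: 20.63
eef_pos: [0.4484, 0.292, 0.0053]
orientation: [[0.138, 0.99, 0.013], [0.985, -0.138, 0.098], [0.099, -0.001, -0.995]]
contact_force: [-0.7, 0.6, -2.1]
opening: 0.0234
```

Request:
servo_tool:
  increments: [0,0,0,0,0,0,-1,0,0,0,0,0,0,-1,0,0,0,0,0,0,-1,0,0,0,0,0,0,-1,0,0,0,0,0,0,-1]

```text
time_s: 21.05
eef_pos: [0.4484, 0.292, 0.0054]
orientation: [[0.138, 0.99, 0.013], [0.985, -0.139, 0.098], [0.099, -0.001, -0.995]]
contact_force: [0.1, 0.4, -0.4]
opening: 0.0814
```

Request:
servo_tool:
  increments: [0,0,0,0,0,0,-1,0,0,0,0,0,0,-1,0,0,1,0,0,0,-1,0,0,3,0,0,0,-1,0,0,6,0,0,0,-1]

```text
time_s: 21.47
eef_pos: [0.4474, 0.2911, 0.065]
orientation: [[0.139, 0.99, 0.01], [0.986, -0.139, 0.096], [0.097, -0.004, -0.995]]
contact_force: [0.4, -0.2, -0.0]
opening: 0.0856
```

Request:
servo_tool:
  increments: [0,0,3,-0.7,-5,0,-1,0,0,6,-0.7,-5.6,0,-1,0,0,9,-0.7,-5.6,0,-1,0,-2,12,-0.7,-5.6,0,-1,0,-4,14,-0.7,-5.6,0,-1]

```text
time_s: 21.88
eef_pos: [0.4483, 0.2522, 0.2083]
orientation: [[0.127, 0.986, 0.111], [0.987, -0.137, 0.088], [0.102, 0.098, -0.99]]
contact_force: [0.5, 0.4, 0.2]
opening: 0.0852
```

```bash
python3 - <<'E'
from h import *
s=read_state();print(s['time_s'],s['eef_pos'],s['orientation'].round(3))
p,d=capture('wrist');T=wT(s);np.savez('w12.npz',p=p,d=d,T=T)
cv2.imwrite('pics/w12.png',cv2.resize(p[:,:,::-1],(768,576),interpolation=cv2.INTER_CUBIC))
E
```

```text
21.8833 [0.44831393 0.2521862  0.20827986] [[ 0.127  0.986  0.111]
 [ 0.987 -0.137  0.088]
 [ 0.102  0.098 -0.99 ]]
```

View pics/w12.png

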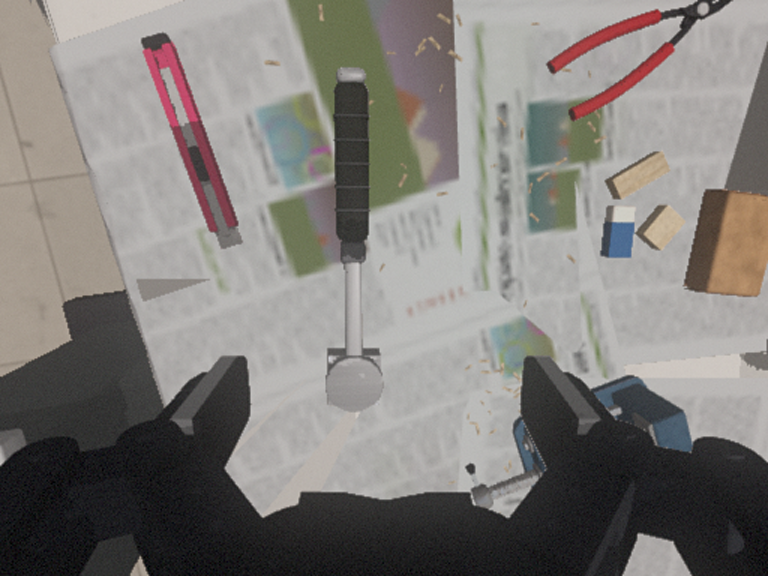

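Request:
servo_tool:
  increments: [0.6,-3.8,0,-2.5,3.2,0,-1,1.2,-7.6,0,-5,6.4,0,-1,1.8,-11.4,0,-5,6.4,0,-1,2.4,-15.2,0,-5,6.4,0,-1,3,-19,0,-5,6.4,0,-1]

```text
time_s: 22.35
eef_pos: [0.4782, 0.0602, 0.2057]
orientation: [[0.134, 0.991, -0.002], [0.991, -0.134, -0.001], [-0.001, -0.002, -1.0]]
contact_force: [1.3, 0.4, -0.5]
opening: 0.0851
```

Request:
servo_tool:
  increments: [0.5,-3.8,-1,0,0,0,-1,1,-7.6,-2,0,0,0,-1,1.5,-11.4,-3,0,0,0,-1,2,-15.2,-4.5,0,0,0,-1,2.2,-18,-5.5,0,0,0,-1]

```text
time_s: 22.77
eef_pos: [0.5, -0.1212, 0.1499]
orientation: [[0.136, 0.991, -0.001], [0.991, -0.136, -0.001], [-0.002, -0.001, -1.0]]
contact_force: [0.6, -0.7, -0.2]
opening: 0.0856
```

Request:
servo_tool:
  increments: [0,0,0,0,0,0,-1,0,0,0,0,0,0,-1]

```text
time_s: 22.93
eef_pos: [0.4997, -0.1198, 0.1502]
orientation: [[0.137, 0.991, -0.003], [0.991, -0.137, -0.001], [-0.001, -0.003, -1.0]]
contact_force: [0.8, -0.1, -0.1]
opening: 0.0857
```

```bash
python3 - <<'E'
from h import *
z=np.load('w12.npz');P=depthpts('wrist',z['d'],z['T'])
m=(P[:,:,2]>.018)&(P[:,:,2]<.045);m[:40]=0;m[280:]=0;m[:,:215]=0;m[:,260:]=0
Q=P[m];h=np.array([.137,.99]);t=Q[:,:2]@h
for a in np.linspace(t.min(),t.max(),8)[:-1]:
    k=(t>=a)&(t<a+.03);print(a.round(3),k.sum(),np.percentile(Q[k][:,2],[50,90]).round(4))
print(Q.min(0),Q.max(0))
s=read_state();print(s['time_s'],s['eef_pos'],s['orientation'].round(3))
p,d=capture('wrist');T=wT(s);P=depthpts('wrist',d,T)
reg=(np.hypot(P[:,:,0]-.502,P[:,:,1]+.0737)<.04)&(P[:,:,2]>.066)&(P[:,:,2]<.08);Q=P[reg]
print(cv2.minAreaRect((Q[:,:2]*1000).astype(np.float32)))
cv2.imwrite('pics/w13.png',cv2.resize(p[:,:,::-1],(768,576),interpolation=cv2.INTER_CUBIC))
p,d=capture('top');cv2.imwrite('pics/top13.png',p[:,:,::-1])
E
```

```text
0.206 838 [0.028  0.0289]
0.242 503 [0.0242 0.0282]
0.277 291 [0.0236 0.0246]
0.313 432 [0.0244 0.0263]
0.348 623 [0.0269 0.028 ]
0.383 682 [0.0267 0.0278]
0.419 673 [0.0262 0.0276]
[0.40887725 0.14849008 0.01806201] [0.47341816 0.39507406 0.03046217]
22.9333 [ 0.49965509 -0.11976501  0.15015365] [[ 0.137  0.991 -0.003]
 [ 0.991 -0.137 -0.001]
 [-0.001 -0.003 -1.   ]]
((502.0391540527344, -73.73196411132812), (27.920032501220703, 28.17340087890625), 13.752958297729492)
```

View pics/w13.png

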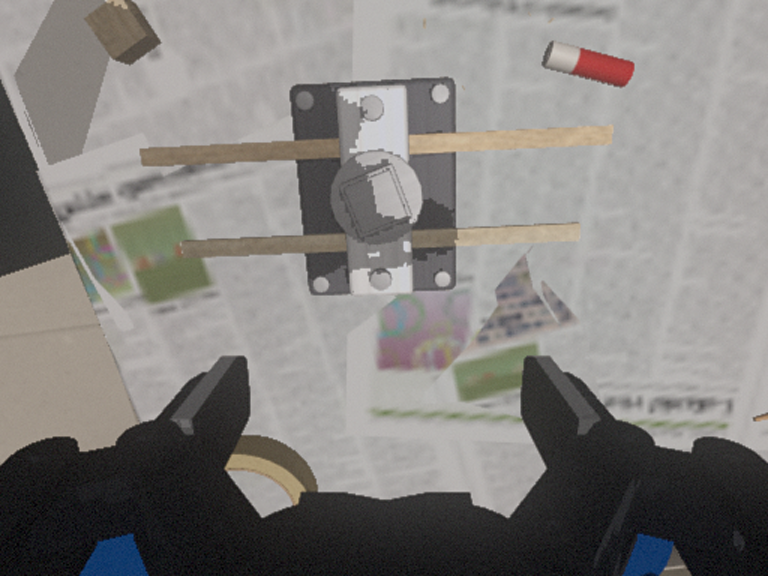

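View pics/top13.png

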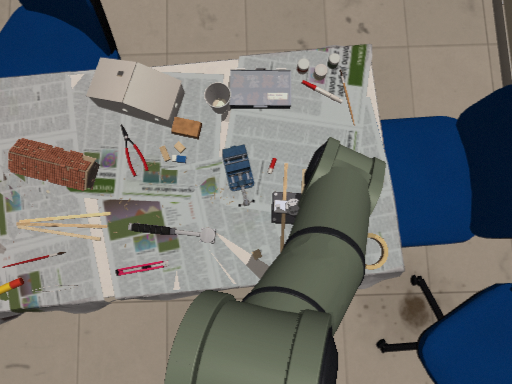

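```bash
python3 -c "
from plant import *
print(close_job())"
```

```text
the job is handed in; nothing more can be done
None
```

I tightened the bolt until the wrench clicked, took the wrench off, laid it flat back near where it started, and handed the job in at about 23 s. No verdict came back, so what follows rests on my own measurements.

- **Seating:** My first try jammed because the socket was a few millimetres too far along the handle. It also tilted the wrench in the grip. I lifted off, levelled it, moved back about 4 mm, and it went fully down: head top about 84.5 mm, with light contact force on the flange.
- **Click:** I turned clockwise about 57° in all. The torque rose to an estimated 1.25 N m, then fell to about 0.9 N m over the last 6.5°, and I stopped there. I estimate the breakaway joint reached about 0.15 rad. By a pessimistic reading of the angles it could have been up to 0.25 rad, still below the 0.30 limit. I had no direct reading of that joint.
- **Bolt:** The wrist camera shows its head 37° (0.65 rad) further clockwise than at the start, above the 0.48 needed, after the wrench was backed off and lifted.
- **Wrench at the end:** Its top measured about 28 mm at the head and 27 mm along the grip, so it lies flat on the table. The socket is about 0.25 m from the bolt, and the breakaway joint was unloaded before lifting.
- **Other objects:** I compared the pictures by eye only. The eraser, pliers and block look unmoved. In the last overhead picture the arm hides part of the tape roll, but the wrist camera shows it in its place.

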